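Fit an eyelet die and snug the slim locking ring against its stop

TASK

Set the narrow eyelet die (the slimmer of the two) down into the bore of the die holder until its flange rests on the top ring, and let go of it. Then push the holder's slim locking ring round by its lug, counter-clockwise seen from above, until the lug comes up against the stop screw, and hold it snug there for a second with a push of about 8 N, never over 10 N, and without touching the fixed rings above and below it. Leave the die seated, the lug still touching its stop screw and the other things on the table undisturbed.

Things in the scene. Friction and masses are not known exactly. Their poses are not given: they have to be found in the camera images.
- die: The narrow steel die, to be fitted; stands upright on the table on its plug. Plug 28 mm diameter, 30 mm tall, foot chamfered; above it a flange 38 mm diameter, 4 mm thick (underside 30 mm above the origin); above that a plain grip stem 16 mm diameter, 34 to 60 mm above the origin. Origin at the centre of the plug's underside, z up. About 0.18 kg.
- wide_die: The other die, leave it alone: same stem and heights, but a plug of 42 mm diameter and a flange of 52 mm, too wide for the bore. Origin at the centre of its underside. It may stand in either of the two dies' places.
- holder: Die holder, fixed to the table: a dark square base plate 92 x 92 x 8 mm carrying, one above the other on one vertical axis, the lower ring, the slim locking ring and the upper ring. Total height 57 mm. Origin on that axis at table height; its yaw varies.
- upper_ring: Fixed top ring of the holder, aluminium, 72 mm outside diameter, 41 to 57 mm above the table, with the 31 mm bore for the die. Origin on the axis at its underside, 41 mm above the table. With the die seated the die's origin lies on the axis 27 mm above the table. The gripper must not touch this ring (the die may).
- lower_ring: Fixed lower ring, aluminium, 72 mm outside diameter, 8 to 27 mm above the table. Origin on the axis at its underside, 8 mm above the table. Must not be touched by the gripper.
- lock_ring: Slim knurled dark steel locking ring between the fixed rings: 72 mm across, 29 to 39 mm above the table, 2 mm gaps above and below. One lug, a bar 12 mm wide, 10 mm tall, sticks out to 65 mm from the axis. Origin on the axis, 29 mm up; x axis along the lug. Turns about the vertical axis, friction about 0.10 N m (2 N at the lug), stays where left, bearing lightly on the stop once pushed home. It meets the stop 15 to 80 degrees counter-clockwise from the start.
- lug (a point): Point in the middle of the lug (at the start on the robot's side of the holder, somewhat to +y), 53 mm from the axis, 34 mm above the table: where to push (or pinch: the lug is 12 mm across).
- lug_face (a point): Point on the lug's leading side face, 40.5 mm from the axis and 6 mm to the side of the lug's middle line: meets the end of the stop screw here.
- stop: Adjustable stop on the lower ring's rim, at a different angle each time: a steel block (37 to 44 mm from the axis, 10 mm along the rim, 11 to 38 mm above the table) with a 7 mm stop screw that sticks out of it towards the lug by an unmeasured 1 to 11 mm; its end stops the lug. Stiff: gives about 1 mm at 20 N. 8 N on the lug 53 mm from the axis loads it with about 8 N; over 13 N strains it.
- stop_face (a point): Centre of the block face from which the stop screw sticks out, 40.5 mm from the axis, 34 mm above the table. The lug comes home where lug_face meets the screw's end, 1 to 11 mm short of this point.
- bead_bowl: White bowl of beads, 92 mm across, 34 mm tall, bystander. Origin under its centre.
- spool: Wooden spool, 44 mm across, 42 mm tall, bystander. Origin under its centre.
- glue_jar: Clear jar, 56 mm across, 75 mm tall, bystander. Origin under its centre.
- screwdriver: Screwdriver lying flat, bystander. Origin near its middle.
- tag_a: Finished key tag lying flat, about 65 x 24 x 6 mm, bystander. Origin under its centre.
- tag_b: Finished key tag lying flat, about 65 x 24 x 6 mm, bystander. Origin under its centre.
Things that resemble listed ones, but are neither listed nor needed, are in the scene too. Leave any yellow look-alike of the die alone.

How it is judged:
By the outcome, as a careful person would: the job done as asked, in the order asked, and still so for the second after the job is handed in, with the robot touching nothing.
It also fails if it takes over 72 s, if anything falls off the work surface, if the arm or the gripper's body presses on something with over 40 N, if the wrist force passes 120 N, or if a joint passes its speed limit or range.

ROBOT

A 7-joint arm with a two-finger parallel gripper is mounted at the origin on the work surface. World frame = base frame: x ahead of the robot, y to its left, z up, the work surface at z = 0. Lengths are in m, angles in rad, forces in N, time in s.
With the tool pointing down it reaches from about 0.4 to 0.9 m from the base axis. Payload 5.5 kg.
Tool frame: the origin (TCP) lies between the finger pads; the fingertips stand 22 mm ahead of it and the grasp point (between the pads) lies 3 mm ahead of it; z points along the fingers, y is the direction in which the jaws open and shut (so a half turn about z gives the same grasp; the last joint's range is limited). The gripper opens to 85 mm and grips with 20 to 120 N. Pads are 22 mm wide; open, the fingers measure 114 mm over their backs; the gripper's body (76 mm by 85 mm) begins 54 mm behind the grasp point. The pads swing forward as they close: fully open they stand 13 mm farther back than shut.
Start: joints at [1.537, 0.501, -0.427, 1.55, 0.221, 1.138, -0.21], TCP at [0.19, -0.622, 0.253] pointing down, gripper open.
Joint ranges: [-2.88, 2.88], [-0.31, 2.03], [-1.54, 1.56], [0.2, 2.42], [-1.41, 4.55], [0.19, 2.02], [-2.57, 2.57]. Speed limits (rad/s): [2.57, 2.57, 3.14, 3.14, 3.14, 3.14, 3.14].

INTERFACE

Orientations are given as a 3x3 rotation matrix whose columns are the frame's x, y, z axes.
In Python, from bench import * gives the robot as it stands.
- The arm moves only by the tool apply_moves, never from a script. Its argument "deltas" is a list of rows, each a list of 3 entries, a list of its own where there are three numbers: the shift along the tool's x, y, z in m, then the turn, a rotation vector about the tool's x, y, z in rad, then the closure, from 0 (fully open) to 1 (shut). A call has 1 to 12 rows; each row is the pose to reach, as a shift and turn from the pose commanded when the call began, along the tool's axes at that moment; what a row does not reach only later rows make up. A row lasts 1/8 s, in which the tool goes at most 62.5 mm and 10.7 degrees, less where a joint would pass 70% of its speed; a pose out of reach is approached as far as the arm can. A call with a gripper value outside its range is refused whole. The fingers move at their own pace and stop on an object; the grip force is fixed at half the most. Time passes only in rows, so rows that repeat a pose let the fingers close. It gives the time, the measured TCP pose, the force and the opening at its end, in the units of the state.
- sense(): the state, without advancing time (a new reading comes with each control period).
- grab_frame(name): name is "scene" or "top" or "wrist"; returns the picture (384x512x3 uint8, red, green, blue); there is no depth.
- calibration(name): a dict with "fov_y" (degrees; the focal length in pixels is half the picture's height over the tangent of half this angle, whatever the lens; pixels are square), "cx", "cy" (the principal point, pixels), "rvec" (rotation vector, rad) and "tvec" (3), from world to camera coordinates, as OpenCV has them. Camera axes: x right, y down, z forward; pixel columns grow to the right and rows downward; lengths in m; the calibration is good to about 2 mm. A picture is of the moment at which its call begins: read the wrist's pose just before it. calibration takes no time and is no camera call; for the wrist camera it gives the pose at the moment of the call.
- sign_off(): hands the job in, once; it reports no verdict.
The state is a dict: "time": time; "joint_positions": joint angles; "qvel": joint speeds; "tau": joint torques, N m; "ee_pos": TCP position; "orientation": TCP orientation; "contact_force": force on the tool from outside, world axes, zero at the start; "wrist_torque": the same for the moment, N m; "gripper_width": opening from 0.0 (shut) to 1.0 (fully open).
Only numpy, scipy, OpenCV 4.12 (cv2) and the standard library are available. Lean on these libraries where they do the work, as an engineer would, in place of code of your own. Each camera call takes 0.05 s, during which the arm holds its last target.

## Working session

There is one attempt and no reset: what is moved stays moved. The work goes in short steps, Python scripts to look and compute and a tool call to move; the robot and the scene stay as the last step left them, time stands still between calls to the robot, and variables do not carry over. Pictures are saved under pics/ and viewed, and the job is handed in when it is done.

Besides the shell and the picture viewer there is one more tool, called after ">>>" by a JSON object that holds its "method" and its "body". apply_moves: Moves the arm, as the interface text tells. Its arguments: {"type":"object","properties":{"deltas":{"type":"array","items":{"type":"array"}}},"required":["deltas"]}

```bash
mkdir -p pics; ls; python3 - <<'E'
from bench import *
import cv2
s=sense()
for k,v in s.items(): print(k,v)
for n in ["scene","top","wrist"]:
    c=calibration(n); print(n,c)
    cv2.imwrite(f"pics/{n}0.png",cv2.resize(grab_frame(n)[:,:,::-1],(800,600),interpolation=cv2.INTER_CUBIC))
E
```

```text
pics
time 0.0
joint_positions [ 1.53721613  0.50185413 -0.42678888  1.55146546  0.22079341  1.13832646
 -0.21028199]
qvel [ 1.66757691e-04 -4.18480535e-05  1.69752667e-03  3.51207349e-04
 -6.14414215e-04 -6.20355553e-05 -1.16229585e-03]
tau [-6.81974097e-05 -5.69519162e+01 -5.81579939e+00 -2.80941957e+01
  1.07992737e-02  1.21257693e-02  9.79243673e-07]
ee_pos [ 0.18984747 -0.6209576   0.25224875]
orientation [[ 9.56262259e-01  2.92510206e-01 -5.21338211e-04]
 [ 2.92510663e-01 -9.56260318e-01  1.92749481e-03]
 [ 6.52768595e-05 -1.99568752e-03 -9.99998006e-01]]
contact_force [ 0.58272817 -0.39044959 -0.17666407]
wrist_torque [ 0.00823276 -0.02685596  0.01885011]
gripper_width 0.9983502126198422
scene {'fov_y': 50.44845351732154, 'cx': 257.5754725795052, 'cy': 200.4781475887467, 'rvec': array([ 1.05561029,  2.31132184, -1.09424426]), 'tvec': array([ 0.36922219, -0.24169797,  1.41073598])}
top {'fov_y': 53.55441895668482, 'cx': 247.8769126093561, 'cy': 194.19589956532036, 'rvec': array([ 2.18670863, -2.14783033,  0.11284708]), 'tvec': array([0.00186556, 0.61200989, 1.05504695])}
wrist {'fov_y': 64.49752296058512, 'cx': 251.89416994587006, 'cy': 198.03834197786296, 'rvec': array([-2.34893013,  1.73763082,  0.23118142]), 'tvec': array([-0.64968404, -0.03440148,  0.37766643])}
```

View pics/scene0.png

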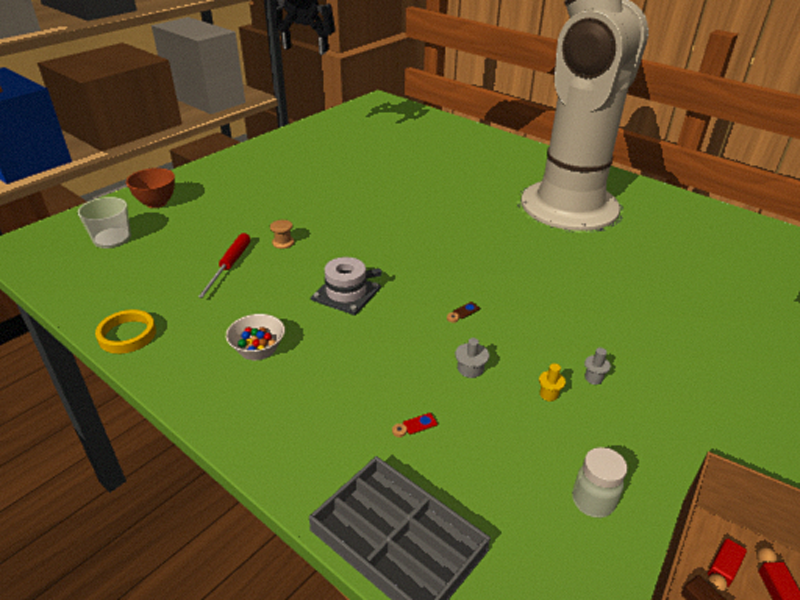

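View pics/top0.png

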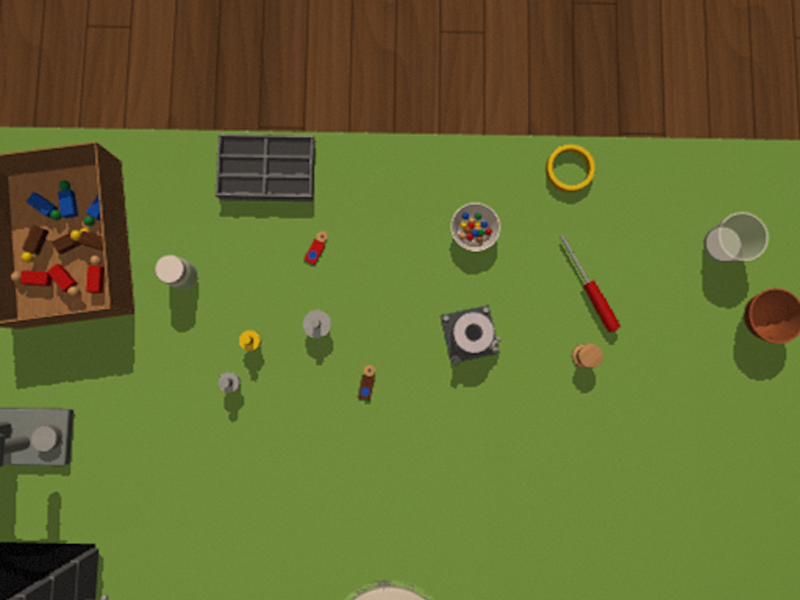

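View pics/wrist0.png

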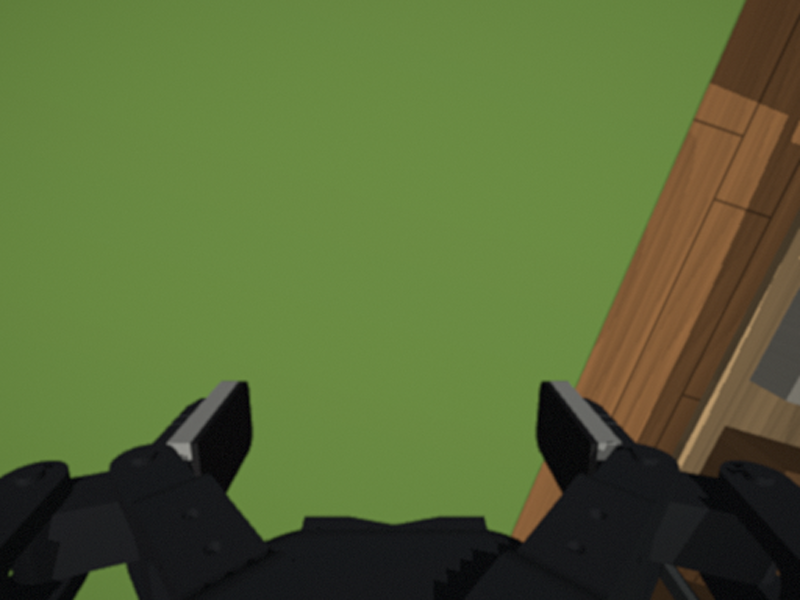

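```bash
cat > h.py <<'E'
from bench import *
import numpy as np, cv2
def K(c):
    f=192/np.tan(np.radians(c["fov_y"]/2)); return np.array([[f,0,c["cx"]],[0,f,c["cy"]],[0,0,1.]])
def ray(c,u,v):
    R=cv2.Rodrigues(c["rvec"])[0]; o=-R.T@c["tvec"]; d=R.T@np.linalg.inv(K(c))@np.array([u,v,1.]); return o,d/np.linalg.norm(d)
def onz(c,u,v,z):
    o,d=ray(c,u,v); return o+d*(z-o[2])/d[2]
def proj(c,P):
    return cv2.projectPoints(np.array(P,float).reshape(-1,3),c["rvec"],c["tvec"],K(c),None)[0].reshape(-1,2)
def crop(im,u0,v0,u1,v1,name,s):
    cv2.imwrite(f"pics/{name}.png",cv2.resize(im[v0:v1,u0:u1,::-1],None,fx=s,fy=s,interpolation=cv2.INTER_CUBIC))
E
python3 - <<'E'
from h import *
im=grab_frame("top"); np.save("top0.npy",im)
crop(im,130,190,330,265,"topA",4)
im2=grab_frame("scene"); np.save("scene0.npy",im2)
crop(im2,190,150,400,270,"sceneA",3.8)
c=calibration("top")
for n,u,v,z in [("die",228,383,.06),("yel",250,341,.06),("wide",317,323,.06),("holder",474,332,.057),("tagdark",367,383,.003),("bowl",475,227,.034),("spool",588,355,.042)]:
    print(n,onz(c,u*.64,v*.64,z).round(4))
E
```

```text
die [0.4634 0.2901 0.06  ]
yel [0.5377 0.2545 0.06  ]
wide [0.5718 0.137  0.06  ]
holder [ 0.561  -0.1422  0.057 ]
tagdark [0.4661 0.0478 0.003 ]
bowl [ 0.7568 -0.1469  0.034 ]
spool [ 0.5242 -0.3492  0.042 ]
```

View pics/topA.png

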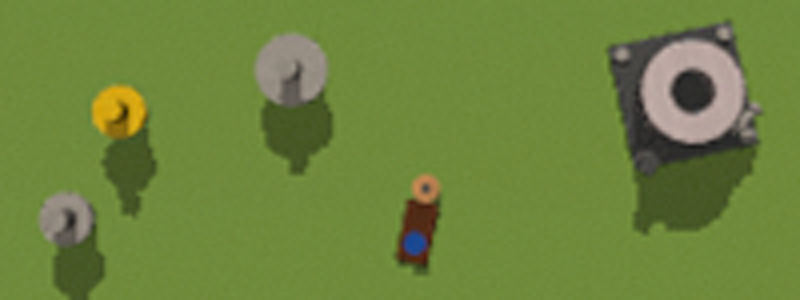

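View pics/sceneA.png

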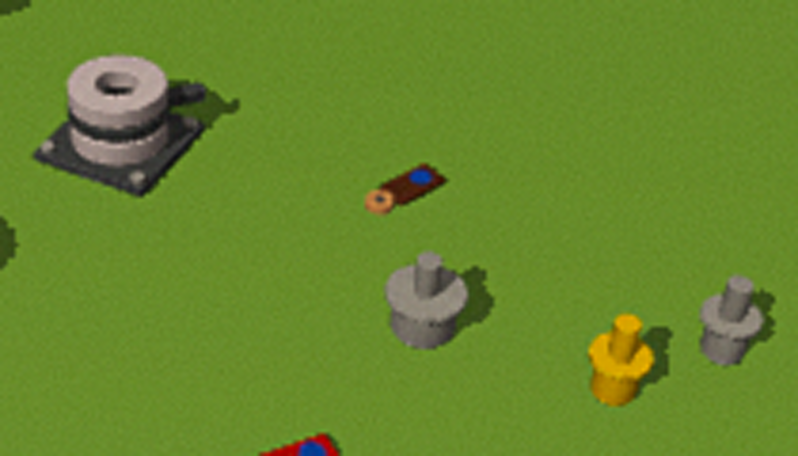

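Candidates for the die, in 800-px top-view pixels: grey narrow (228,383), yellow look-alike (250,341), grey wide (317,323). The crop shows the grey one at (228,383) has a flange about 28 px across in the source picture, against the wider one's 37 px. It is grey and slim, so I choose it. The lug is the dark bar on the holder's -x/+y side, and the stop is on its -y/-x side.

```bash
cat >> h.py <<'E'
def tool(s=None):
    s=s or sense(); return np.array(s["ee_pos"]),np.array(s["orientation"])
def delta(P,yaw=None,down=True):
    """shift and turn in tool axes to reach P with jaw (y) axis... tool x axis at world yaw"""
    p,R=tool(); d=R.T@(np.array(P)-p)
    if yaw is None: yaw=np.arctan2(R[1,0],R[0,0])
    X=np.array([np.cos(yaw),np.sin(yaw),0]);Z=np.array([0,0,-1.]);Rt=np.c_[X,np.cross(Z,X),Z]
    rv=cv2.Rodrigues(R.T@Rt)[0].ravel()
    return d.round(4),rv.round(4)
E
python3 - <<'E'
from h import *
c=calibration("wrist");p,R=tool()
Rc=cv2.Rodrigues(c["rvec"])[0];o=-Rc.T@c["tvec"]
print(R.T@(o-p)); print((Rc@R).round(3))
print(delta([.50,-.15,.35],0))
print(delta([.46,-.142,.35],0))
E
```

```text
[ 0.06507127  0.00045515 -0.12056491]
[[-0.     1.    -0.001]
 [-0.966 -0.    -0.26 ]
 [-0.26   0.001  0.966]]
(array([ 0.4343, -0.3601, -0.0968]), array([-9.000e-04,  1.000e-04,  2.968e-01]))
(array([ 0.3984, -0.3794, -0.0968]), array([-9.000e-04,  1.000e-04,  2.968e-01]))
```

```bash
python3 - <<'E'
from h import *
print(delta([.52,-.142,.23],0))
E
```

```text
(array([ 0.4557, -0.3618,  0.0232]), array([-9.000e-04,  1.000e-04,  2.968e-01]))
```

>>> {"method": "apply_moves", "body": {"deltas": [[[0.456,-0.362,0.023],[0,0,0.297],0],[[0.456,-0.362,0.023],[0,0,0.297],0],[[0.456,-0.362,0.023],[0,0,0.297],0],[[0.456,-0.362,0.023],[0,0,0.297],0],[[0.456,-0.362,0.023],[0,0,0.297],0],[[0.456,-0.362,0.023],[0,0,0.297],0],[[0.456,-0.362,0.023],[0,0,0.297],0],[[0.456,-0.362,0.023],[0,0,0.297],0],[[0.456,-0.362,0.023],[0,0,0.297],0],[[0.456,-0.362,0.023],[0,0,0.297],0],[[0.456,-0.362,0.023],[0,0,0.297],0]]}}

```text
time: 1.62
ee_pos: [0.521, -0.1398, 0.2303]
orientation: [[1.0, 0.004, 0.0], [0.004, -1.0, 0.001], [0.0, -0.001, -1.0]]
contact_force: [-0.3, -1.2, -0.5]
gripper_width: 0.999
```

```bash
python3 - <<'E'
from h import *
grab_frame("wrist")
c=calibration("wrist");im=grab_frame("wrist"); np.save("w1.npy",im);np.savez("c1.npz",**c)
crop(im,0,0,512,384,"w1",1.55)
crop(im,150,60,350,210,"w1z",4)
print(sense()["time"],proj(c,[.561,-.142,.057]))
E
```

```text
1.725 [[251.12557303 142.50283882]]
```

View pics/w1.png

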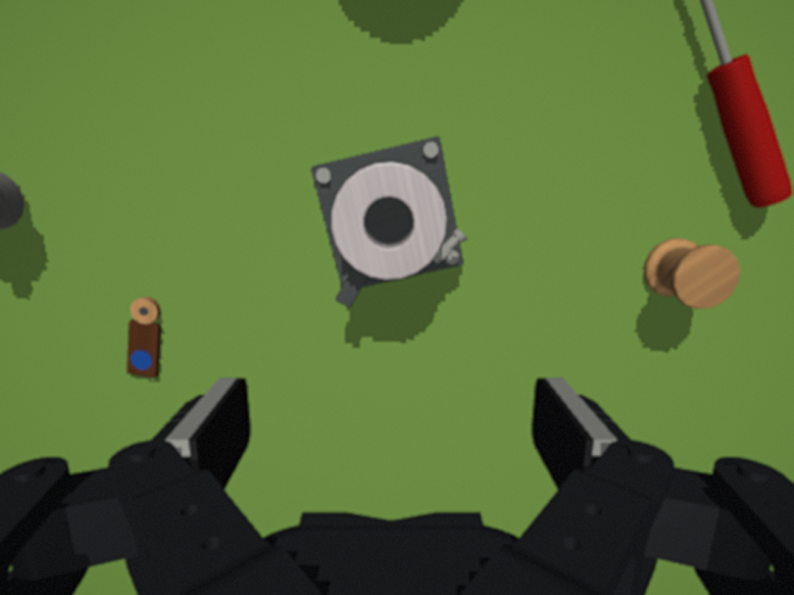

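View pics/w1z.png

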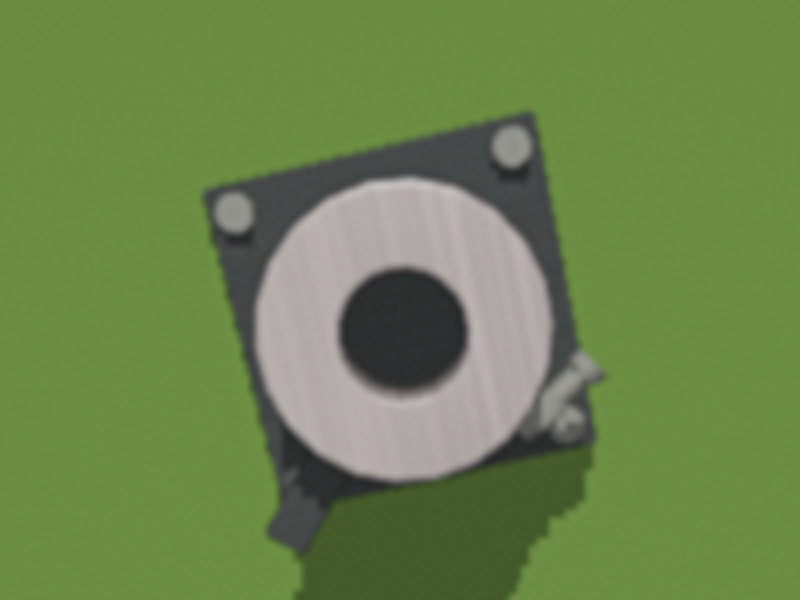

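```bash
python3 - <<'E'
from h import *
c=dict(np.load("c1.npz"));im=np.load("w1.npy").astype(int)
p,R=tool();print(p)
# bright ring mask
roi=np.zeros(im.shape[:2],bool);roi[60:210,150:350]=1
g=im.sum(2); print(im[142,225],im[142,251],im[195,221])
ring=((im.min(2)>110)&roi).astype(np.uint8)
n,l,st,ce=cv2.connectedComponentsWithStats(ring);k=1+np.argmax(st[1:,4]);ring=(l==k).astype(np.uint8)
cs,h=cv2.findContours(ring,cv2.RETR_CCOMP,cv2.CHAIN_APPROX_NONE)
for q in cs:
    if len(q)>40:
        # cast to z=57
        P=np.array([onz(c,u,v,.057)[:2] for u,v in q[:,0]])
        (x,y),r=cv2.minEnclosingCircle((P*1000).astype(np.float32)); e=cv2.fitEllipse((P*1000).astype(np.float32))
        print(len(q),x,y,2*r,np.round(e[0],2),np.round(e[1],2))
f=lambda u,v:(150+u/4-.375,60+v/4-.375)
A=np.array([.561,-.142])
for n,u,v,z in [("lug corner a",265,530,.039),("lug corner b",303,555,.039),("lug b2",330,508,.039),("stop T a",580,350,.038),("stopT b",605,375,.038),("block",555,395,.038),("low end",530,435,.034),("platecornTR",531,112,.008),("TL",206,190,.008),("BR",592,440,.008)]:
    w=onz(c,*f(u,v),z)[:2]-A; print(n,(w*1000).round(1),(np.hypot(*w)*1000).round(1),np.degrees(np.arctan2(w[1],w[0])).round(1))
E
```

```text
[ 0.51960832 -0.14319341  0.23006774]
[176 169 168] [45 48 48] [71 79 69]
211 560.5070190429688 -141.3466339111328 71.48570251464844 [ 560.58 -141.31] [70.1  70.56]
93 560.6709594726562 -141.36146545410156 32.589141845703125 [ 561.03 -141.34] [30.64 31.84]
lug corner a [-53.2  37.2] 64.9 145.1
lug corner b [-60.   27.3] 66.0 155.5
lug b2 [-47.3  20. ] 51.3 157.1
stop T a [ -6.2 -44.3] 44.7 -97.9
stopT b [-12.5 -50.9] 52.4 -103.8
block [-17.6 -38.3] 42.2 -114.8
low end [-28.7 -32.5] 43.4 -131.4
platecornTR [ 53.5 -33.1] 62.9 -31.7
TL [33.5 54. ] 63.6 58.2
BR [-34.5 -52.9] 63.1 -123.1
```

```bash
python3 - <<'E'
from h import *
print(delta([.423,.290,.23],0))
E
```

```text
(array([-9.710e-02, -4.331e-01, -1.000e-04]), array([ 0.0007,  0.001 , -0.0011]))
```

>>> {"method": "apply_moves", "body": {"deltas": [[[-0.097,-0.433,0],[0,0,0],0],[[-0.097,-0.433,0],[0,0,0],0],[[-0.097,-0.433,0],[0,0,0],0],[[-0.097,-0.433,0],[0,0,0],0],[[-0.097,-0.433,0],[0,0,0],0],[[-0.097,-0.433,0],[0,0,0],0],[[-0.097,-0.433,0],[0,0,0],0],[[-0.097,-0.433,0],[0,0,0],0],[[-0.097,-0.433,0],[0,0,0],0]]}}

```text
time: 2.85
ee_pos: [0.424, 0.2894, 0.2301]
orientation: [[1.0, -0.001, -0.0], [-0.001, -1.0, -0.001], [-0.0, 0.001, -1.0]]
contact_force: [0.8, -0.2, 0.3]
gripper_width: 0.998
```

```bash
python3 - <<'E'
from h import *
grab_frame("wrist")
c=calibration("wrist");im=grab_frame("wrist"); np.save("w2.npy",im);np.savez("c2.npz",**c)
crop(im,0,0,512,384,"w2",1.55)
crop(im,180,90,330,200,"w2z",5)
print(sense()["time"],tool()[0],proj(c,[.4634,.2901,.06]))
E
```

```text
2.95 [0.42458102 0.28814802 0.22995772] [[248.86508136 144.89299511]]
```

View pics/w2.png

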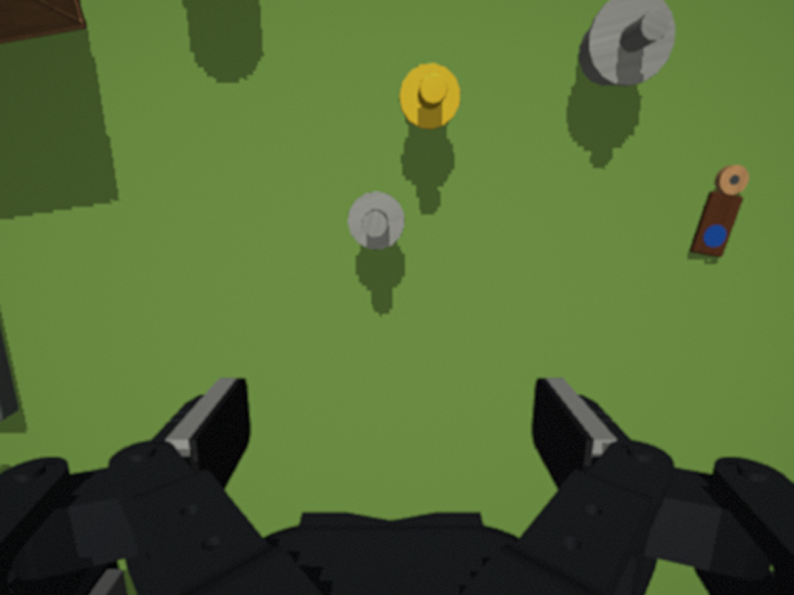

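View pics/w2z.png

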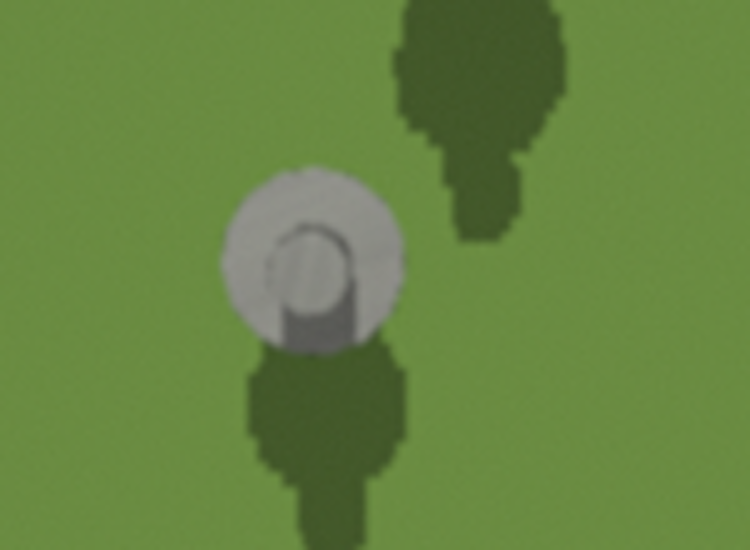

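The wrist view shows the grey narrow die at 794-px (376,220), the yellow one at (430,95) and the wide grey one at (630,38).

```bash
python3 - <<'E'
from h import *
c=dict(np.load("c2.npz"));im=np.load("w2.npy")
hsv=cv2.cvtColor(im,cv2.COLOR_RGB2HSV); m=((hsv[...,1]<60)).astype(np.uint8); m[:90]=0;m[200:]=0;m[:,:180]=0;m[:,330:]=0
cs,_=cv2.findContours(m,cv2.RETR_EXTERNAL,cv2.CHAIN_APPROX_NONE);q=max(cs,key=len)
P=np.array([onz(c,u,v,.034)[:2]*1000 for u,v in q[:,0]]).astype(np.float32)
print(cv2.minEnclosingCircle(P),cv2.fitEllipse(P))
f=lambda u,v:(180+u/5-.4,90+v/5-.4)
print("stem top",onz(c,*f(309,274),.06))
D=[.4620,.2940]
x,y=cv2.fitEllipse(P)[0]
print(delta([x/1000,y/1000,.10],0),delta([x/1000,y/1000,.060],0))
E
```

```text
((463.62115478515625, 296.97198486328125), 18.852005004882812) ((463.81329345703125, 297.0459899902344), (36.48063278198242, 36.66558074951172), 82.33201599121094)
stem top [0.46388465 0.29714284 0.06      ]
(array([ 0.0392, -0.0093,  0.1299]), array([ 0.0019, -0.    , -0.0042])) (array([ 0.0392, -0.0094,  0.1699]), array([ 0.0019, -0.    , -0.0042]))
```

>>> {"method": "apply_moves", "body": {"deltas": [[[0.039,-0.009,0.05],[0,0,0],0],[[0.039,-0.009,0.1],[0,0,0],0],[[0.039,-0.009,0.14],[0,0,0],0],[[0.039,-0.009,0.14],[0,0,0],0],[[0.039,-0.009,0.14],[0,0,0],0]]}}

```text
time: 3.58
ee_pos: [0.4637, 0.2995, 0.0917]
orientation: [[1.0, -0.002, 0.002], [-0.002, -1.0, 0.001], [0.002, -0.001, -1.0]]
contact_force: [1.3, 0.5, -0.3]
gripper_width: 1.002
```

```bash
python3 - <<'E'
from h import *
c=calibration("wrist");im=grab_frame("wrist")
crop(im,0,0,512,384,"w3",1.55)
print(sense()["time"],delta([.4637,.2970,.060],0))
E
```

```text
3.625 (array([-0.0003,  0.0031,  0.0323]), array([-0.0014, -0.0027, -0.0015]))
```

View pics/w3.png

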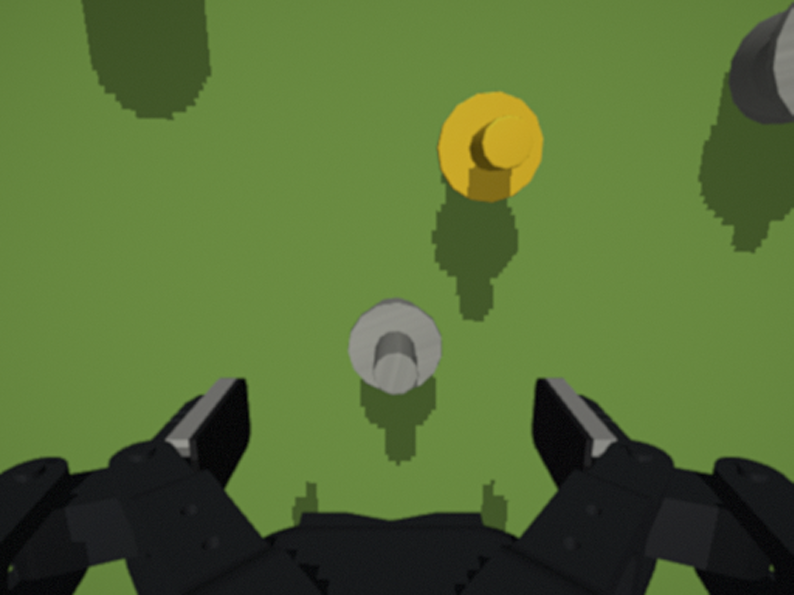

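```bash
python3 - <<'E'
from h import *
ps=[]
for i in range(4):
    c=calibration("wrist");p=tool()[0];o=-cv2.Rodrigues(c["rvec"])[0].T@c["tvec"];w=onz(c,397/1.55,373/1.55,.06);print(p.round(4),(o-p).round(4),w.round(4))
    grab_frame("top")
E
```

```text
[0.464  0.3001 0.0923] [ 0.0649 -0.0008  0.1208] [0.4643 0.2971 0.06  ]
[0.464  0.3004 0.0925] [ 0.0648 -0.0009  0.1208] [0.4643 0.2974 0.06  ]
[0.4639 0.3004 0.0924] [ 0.0648 -0.0008  0.1208] [0.4642 0.2975 0.06  ]
[0.4637 0.3004 0.0922] [ 0.0649 -0.0009  0.1208] [0.4641 0.2974 0.06  ]
```

>>> {"method": "apply_moves", "body": {"deltas": [[[0,0.003,0.01],[0,0,0],0],[[0,0.003,0.022],[0,0,0],0],[[0,0.003,0.032],[0,0,0],0],[[0,0.003,0.032],[0,0,0],0],[[0,0.003,0.032],[0,0,0],0.5],[[0,0.003,0.032],[0,0,0],1],[[0,0.003,0.032],[0,0,0],1],[[0,0.003,0.032],[0,0,0],1],[[0,0.003,0.032],[0,0,0],1],[[0,0.003,0.032],[0,0,0],1],[[0,0.003,0.032],[0,0,0],1],[[0,0.003,0.032],[0,0,0],1]]}}

```text
time: 5.32
ee_pos: [0.4626, 0.2971, 0.0586]
orientation: [[1.0, -0.0, 0.001], [-0.0, -1.0, 0.0], [0.001, -0.0, -1.0]]
contact_force: [-0.8, -0.2, 6.3]
gripper_width: 0.161
```

```bash
python3 - <<'E'
from h import *
s=sense();print(s["time"],s["ee_pos"],s["contact_force"],s["gripper_width"])
im=grab_frame("wrist")
crop(im,0,0,512,384,"w4",1.55)
E
```

```text
5.325 [0.46264126 0.29712454 0.05861812] [-0.78310501 -0.23979915  6.32124854] 0.16072301964316682
```

View pics/w4.png

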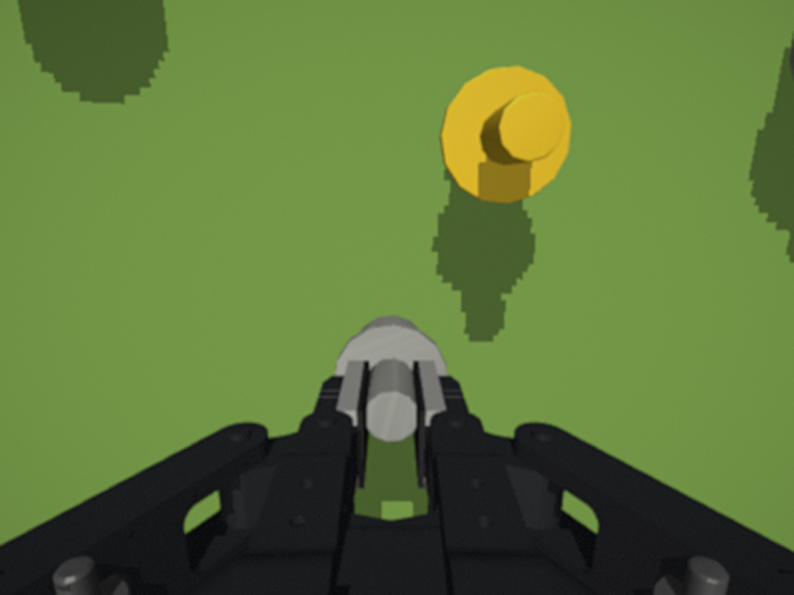

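>>> {"method": "apply_moves", "body": {"deltas": [[[0,0,-0.02],[0,0,0],1],[[0,0,-0.06],[0,0,0],1],[[0,0,-0.1],[0,0,0],1],[[0,0,-0.1],[0,0,0],1],[[0,0,-0.1],[0,0,0],1]]}}

```text
time: 6.0
ee_pos: [0.462, 0.2963, 0.1581]
orientation: [[1.0, -0.0, -0.0], [-0.0, -1.0, -0.001], [-0.0, 0.001, -1.0]]
contact_force: [-0.6, -0.2, -3.0]
gripper_width: 0.163
```

```bash
python3 - <<'E'
from h import *
im=grab_frame("wrist")
s=sense();print(s["time"],s["ee_pos"],s["contact_force"],s["gripper_width"]);print(s["orientation"].round(4))
c=calibration("wrist");im=grab_frame("wrist");np.save("w5.npy",im);np.savez("c5.npz",**c)
crop(im,190,180,320,300,"w5",5)
p,R=tool(); print(p)
P,_=p,R
print(proj(c,p+R@np.array([0,0,-.0014])))
print(delta([.5608,-.1413,.159],0))
E
```

```text
6.05 [0.46159406 0.29605689 0.15738301] [-0.91670585 -0.3169619  -2.20025468] 0.16192754149427868
[[ 1.0e+00 -4.0e-04 -1.7e-03]
 [-4.0e-04 -1.0e+00 -1.4e-03]
 [-1.7e-03  1.4e-03 -1.0e+00]]
[0.46145726 0.29606898 0.15704336]
[[250.32542776 271.73340648]]
(array([ 0.0994,  0.4373, -0.0015]), array([ 0.0015,  0.0023, -0.0002]))
```

View pics/w5.png

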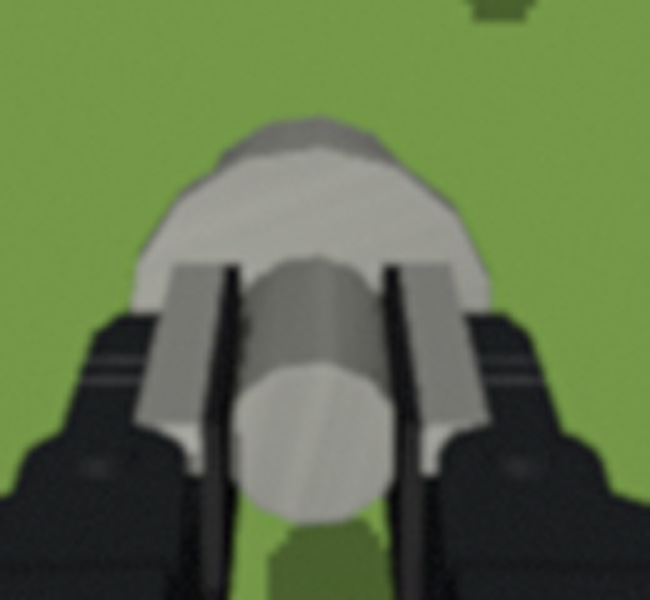

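```bash
python3 - <<'E'
from h import *
c=calibration("top");im=np.load("top0.npy")
hsv=cv2.cvtColor(im,cv2.COLOR_RGB2HSV)
def fit(m,z,box):
    u0,v0,u1,v1=box;mm=np.zeros_like(m);mm[v0:v1,u0:u1]=m[v0:v1,u0:u1]
    cs,_=cv2.findContours(mm,cv2.RETR_CCOMP,cv2.CHAIN_APPROX_NONE)
    for q in cs:
        if len(q)>18:
            P=np.array([onz(c,u,v,z)[:2]*1000 for u,v in q[:,0]]).astype(np.float32);e=cv2.fitEllipse(P);print(len(q),np.round(e[0],1),np.round(e[1],1))
fit((hsv[...,1]<60).astype(np.uint8),.034,(130,230,165,262))
fit((im.min(2)>110).astype(np.uint8),.057,(270,190,330,240))
E
```

```text
36 [465.2 296.6] [33.8 35.6]
80 [ 561.  -141.4] [68.5 72.2]
33 [ 561.7 -140.8] [33.1 34.4]
```

>>> {"method": "apply_moves", "body": {"deltas": [[[0.01,0.05,-0.003],[0,0,0],1],[[0.025,0.11,-0.003],[0,0,0],1],[[0.038,0.17,-0.003],[0,0,0],1],[[0.051,0.23,-0.003],[0,0,0],1],[[0.065,0.29,-0.003],[0,0,0],1],[[0.078,0.35,-0.003],[0,0,0],1],[[0.09,0.4,-0.003],[0,0,0],1],[[0.098,0.437,-0.003],[0,0,0],1],[[0.098,0.437,-0.003],[0,0,0],1],[[0.098,0.437,-0.003],[0,0,0],1],[[0.098,0.437,-0.003],[0,0,0],1]]}}

```text
time: 7.48
ee_pos: [0.5599, -0.138, 0.1608]
orientation: [[1.0, 0.002, -0.001], [0.002, -1.0, 0.001], [-0.001, -0.001, -1.0]]
contact_force: [-0.1, 0.1, -2.0]
gripper_width: 0.166
```

```bash
python3 - <<'E'
from h import *
im=grab_frame("wrist")
s=sense();print(s["time"],s["ee_pos"],s["contact_force"],s["gripper_width"]);print(s["orientation"].round(4))
c=calibration("wrist");im=grab_frame("wrist");np.save("w6.npy",im)
crop(im,0,0,512,384,"w6",1.55)
print(delta([.5595,-.1412,.092],0))
crop(grab_frame("scene"),190,120,290,195,"s6",8)
E
```

```text
7.525 [ 0.56007708 -0.13817077  0.16098563] [ 0.40681575  0.07619584 -1.41854396] 0.15912605038189107
[[ 1.0e+00  2.5e-03 -7.0e-04]
 [ 2.5e-03 -1.0e+00  8.0e-04]
 [-7.0e-04 -8.0e-04 -1.0e+00]]
(array([-0.0007,  0.0028,  0.0692]), array([-0.0005,  0.0004,  0.0022]))
```

View pics/w6.png

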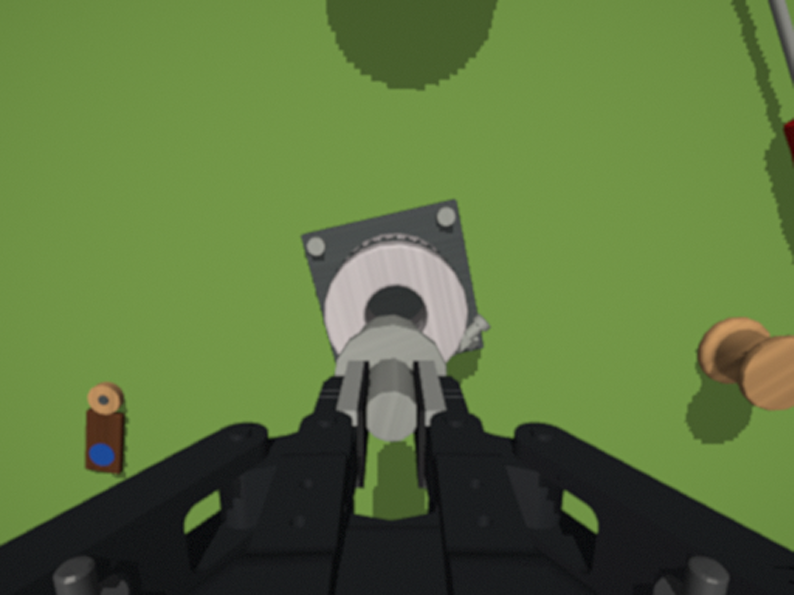

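View pics/s6.png

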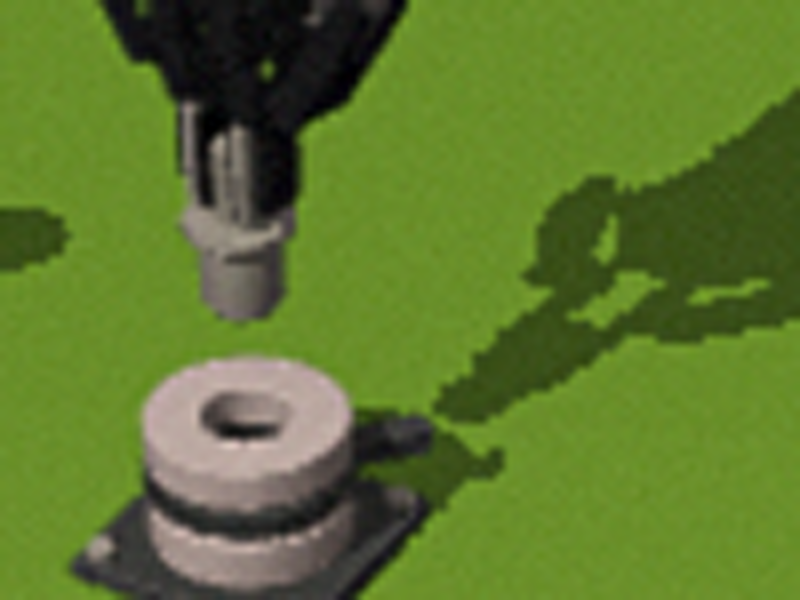

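>>> {"method": "apply_moves", "body": {"deltas": [[[-0.001,0.003,0.02],[0,0,0.002],1],[[-0.001,0.003,0.036],[0,0,0.002],1],[[-0.001,0.003,0.036],[0,0,0.002],1],[[-0.001,0.003,0.036],[0,0,0.002],1]]}}

```text
time: 8.12
ee_pos: [0.5593, -0.1429, 0.125]
orientation: [[1.0, -0.002, -0.0], [-0.002, -1.0, 0.0], [-0.0, -0.0, -1.0]]
contact_force: [0.7, -0.5, -1.6]
gripper_width: 0.159
```

```bash
python3 - <<'E'
from h import *
c=calibration("wrist");im=grab_frame("wrist")
crop(im,170,140,330,260,"w7",5)
s=sense();print(s["time"],s["ee_pos"],s["contact_force"]);print(delta([.5595,-.1412,.086],0))
im=grab_frame("scene");np.save("s7.npy",im);crop(im,190,120,290,195,"s7",8)
E
```

```text
8.175 [ 0.55966619 -0.14292923  0.12546626] [ 0.31190907 -0.61734112 -2.33767709]
(array([-0.0002, -0.0017,  0.0395]), array([-0.0001, -0.0005, -0.002 ]))
```

View pics/w7.png

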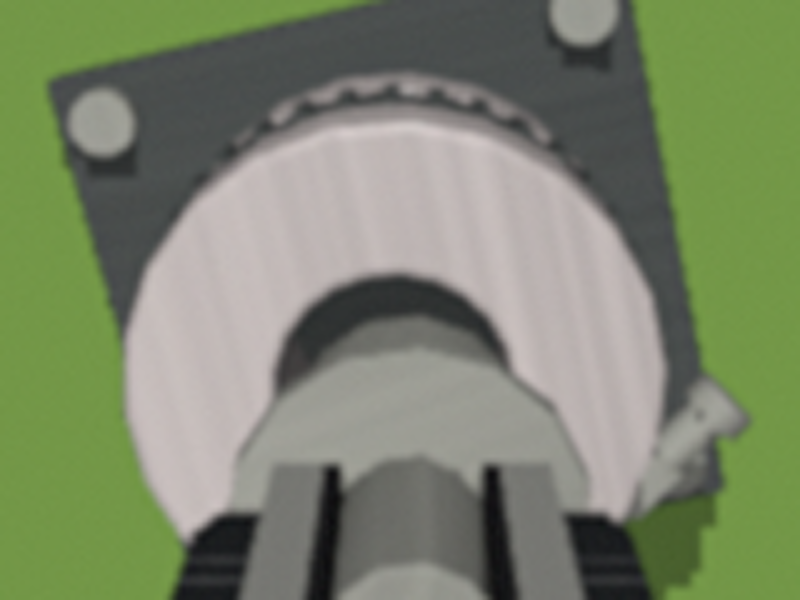

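View pics/s7.png

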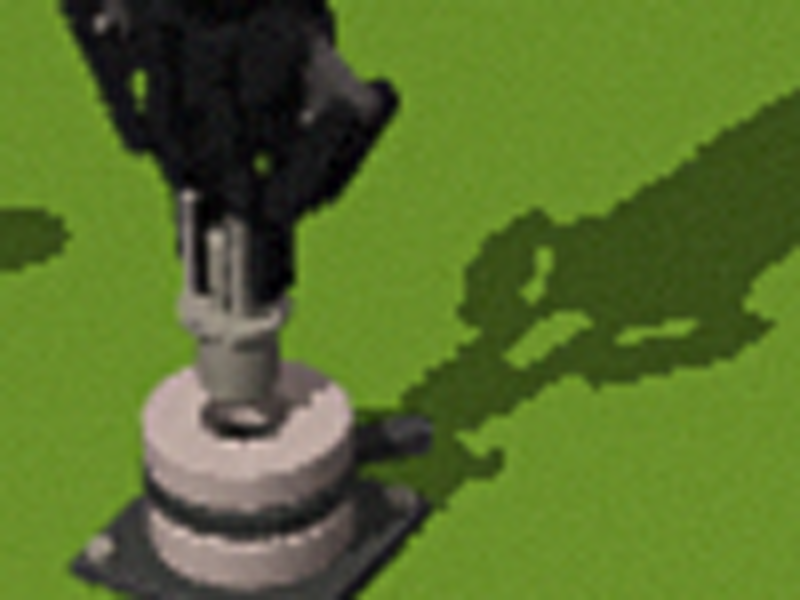

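>>> {"method": "apply_moves", "body": {"deltas": [[[0,-0.002,0.002],[0,0,-0.001],1],[[0,-0.002,0.005],[0,0,-0.001],1],[[0,-0.002,0.008],[0,0,-0.001],1],[[0,-0.002,0.011],[0,0,-0.001],1],[[0,-0.002,0.014],[0,0,-0.001],1],[[0,-0.002,0.014],[0,0,-0.001],1]]}}

```text
time: 8.98
ee_pos: [0.5591, -0.141, 0.1109]
orientation: [[1.0, -0.001, -0.001], [-0.001, -1.0, 0.0], [-0.001, -0.0, -1.0]]
contact_force: [0.1, 0.1, -1.6]
gripper_width: 0.159
```

```bash
python3 - <<'E'
from h import *
c=calibration("wrist");im=grab_frame("wrist")
crop(im,170,140,330,260,"w8",5)
s=sense();print(s["time"],s["ee_pos"],s["contact_force"]);print(delta([.5595,-.1412,.086],0))
E
```

```text
9.025 [ 0.55918925 -0.14100757  0.11110833] [ 0.46213975  0.28103984 -1.27848686]
(array([0.0003, 0.0002, 0.0251]), array([-0.0001,  0.0003, -0.0011]))
```

View pics/w8.png

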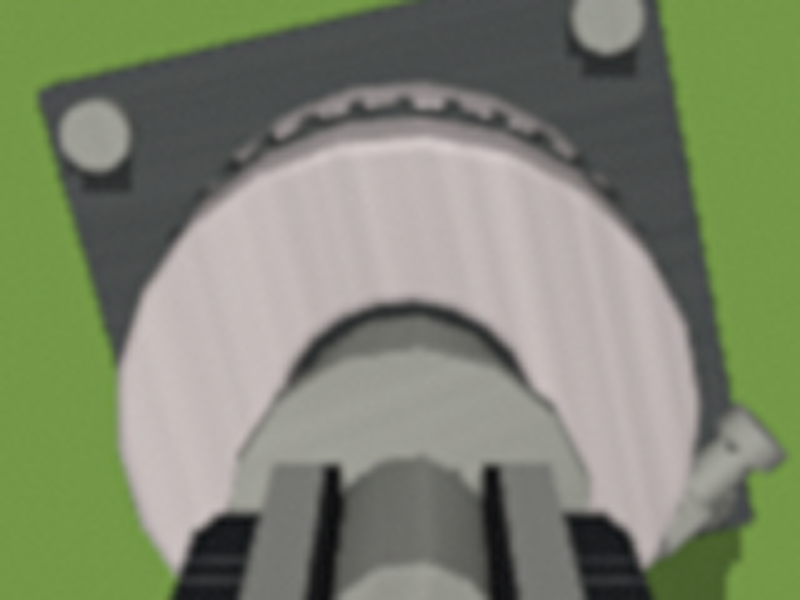

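>>> {"method": "apply_moves", "body": {"deltas": [[[0,0,0.005],[0,0,-0.001],1],[[0,0,0.01],[0,0,-0.001],1],[[0,0,0.015],[0,0,-0.001],1],[[0,0,0.019],[0,0,-0.001],1],[[0,0,0.022],[0,0,-0.001],1],[[0,0,0.022],[0,0,-0.001],1],[[0,0,0.022],[0,0,-0.001],1]]}}

```text
time: 9.9
ee_pos: [0.5595, -0.141, 0.0895]
orientation: [[1.0, -0.0, 0.0], [-0.0, -1.0, -0.0], [0.0, 0.0, -1.0]]
contact_force: [0.4, -0.1, -2.2]
gripper_width: 0.165
```

>>> {"method": "apply_moves", "body": {"deltas": [[[0,0,0.001],[0,0,0],1],[[0,0,0.002],[0,0,0],1],[[0,0,0.003],[0,0,0],1],[[0,0,0.004],[0,0,0],1],[[0,0,0.004],[0,0,0],1]]}}

```text
time: 10.52
ee_pos: [0.5594, -0.141, 0.0857]
orientation: [[1.0, -0.0, 0.0], [-0.0, -1.0, -0.0], [0.0, 0.0, -1.0]]
contact_force: [-1.5, 1.2, 3.3]
gripper_width: 0.161
```

>>> {"method": "apply_moves", "body": {"deltas": [[[0,0,0],[0,0,0],0.6],[[0,0,0],[0,0,0],0.3],[[0,0,0],[0,0,0],0],[[0,0,0],[0,0,0],0],[[0,0,0],[0,0,0],0],[[0,0,-0.02],[0,0,0],0],[[0,0,-0.06],[0,0,0],0],[[0,0,-0.1],[0,0,0],0],[[-0.04,0,-0.12],[0,0,0],0],[[-0.06,0,-0.12],[0,0,0],0],[[-0.06,0,-0.12],[0,0,0],0]]}}

```text
time: 11.9
ee_pos: [0.4985, -0.1415, 0.207]
orientation: [[1.0, -0.001, 0.001], [-0.001, -1.0, -0.002], [0.001, 0.002, -1.0]]
contact_force: [0.1, -0.3, -0.8]
gripper_width: 0.998
```

```bash
python3 - <<'E'
from h import *
grab_frame("wrist")
c=calibration("wrist");im=grab_frame("wrist");np.save("w9.npy",im);np.savez("c9.npz",**c)
s=sense();print(s["time"],s["ee_pos"])
A=[.5608,-.1413];q=proj(c,[*A,.045])[0];print(q)
u,v=int(q[0]),int(q[1]);u0,v0=u-75,max(v-60,0);print(u0,v0)
crop(im,u0,v0,u0+150,v0+120,"w9",5)
crop(grab_frame("scene"),190,120,290,195,"s9",8)
E
```

```text
12.0 [ 0.50016655 -0.14116661  0.20640196]
[250.67660972 121.15755737]
175 61
```

View pics/w9.png

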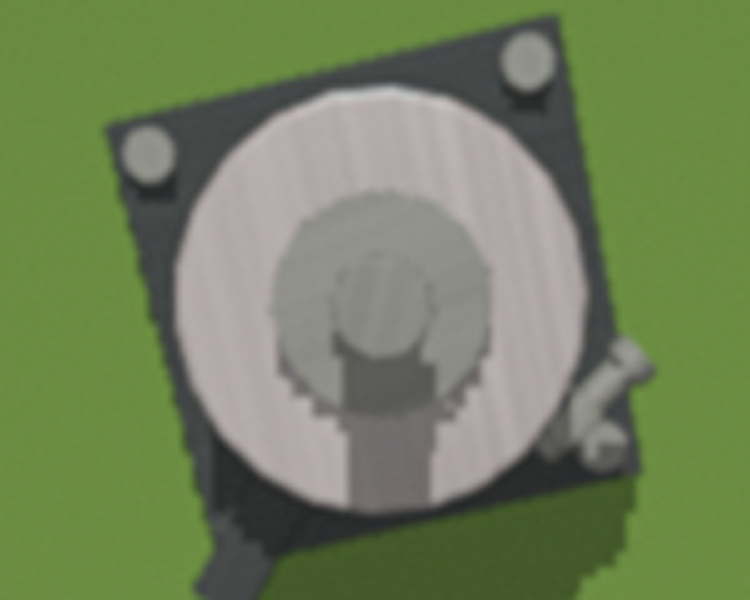

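View pics/s9.png

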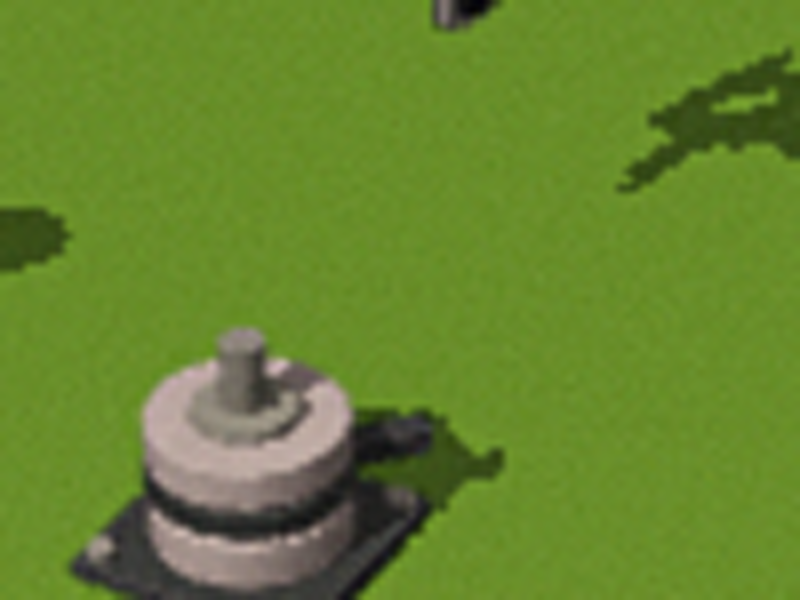

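```bash
cat >> h.py <<'E'
A=np.array([.5608,-.1413])
def pushpose(th,rad,s,z):
    t=np.radians(th);r=np.array([np.cos(t),np.sin(t)]);T=np.array([-r[1],r[0]])
    return delta([*(A+rad/1000*r+s/1000*T),z],t-np.pi)
def polar():
    st=sense();p,R=tool(st);d=(p[:2]-A)*1000
    ph=np.degrees(np.arctan2(R[1,0],R[0,0]));th=np.radians(ph+180);r=np.array([np.cos(th),np.sin(th)]);T=np.array([-r[1],r[0]])
    F=np.array(st["contact_force"])
    print("t",st["time"],"yaw+180",round(ph+180,1),"ang",round(np.degrees(np.arctan2(d[1],d[0]))%360,2),"r",round(np.hypot(*d),1),"radial",(d@r).round(1),"tang",(d@T).round(1),"z",p[2].round(4),"Ftang",(F[:2]@T).round(2),"Frad",(F[:2]@r).round(2),"Fz",F[2].round(2),"w",round(st["gripper_width"],3))
E
python3 - <<'E'
from h import *
print(sense()["joint_positions"].round(2))
print(pushpose(150.7,59,-29,.14))
E
```

```text
[ 0.64  0.33 -0.5   1.92  0.2   0.93 -1.52]
(array([ 0.0231, -0.0539,  0.0661]), array([-2.000e-04, -1.700e-03,  5.114e-01]))
```

>>> {"method": "apply_moves", "body": {"deltas": [[[0.01,-0.03,0.02],[0,0,0.17],1],[[0.02,-0.054,0.05],[0,0,0.34],1],[[0.023,-0.054,0.066],[0,0,0.511],1],[[0.023,-0.054,0.066],[0,0,0.511],1],[[0.023,-0.054,0.066],[0,0,0.511],1],[[0.023,-0.054,0.066],[0,0,0.511],1]]}}

```text
time: 12.8
ee_pos: [0.523, -0.0875, 0.1401]
orientation: [[0.873, -0.488, 0.001], [-0.488, -0.873, -0.0], [0.001, -0.0, -1.0]]
contact_force: [0.7, -0.6, -1.4]
gripper_width: -0.002
```

```bash
python3 - <<'E'
from h import *
im=grab_frame("wrist");crop(im,0,0,512,384,"w10",1.55)
polar();print(sense()["joint_positions"].round(2))
print(pushpose(150.7,59,-29,.047))
E
```

```text
t 12.85 yaw+180 150.7 ang 125.23 r 65.8 radial 59.4 tang -28.3 z 0.1401 Ftang -0.09 Frad -0.04 Fz 0.18 w -0.003
[ 0.43  0.43 -0.39  1.95  0.22  0.8  -2.16]
(array([ 0.0002, -0.0007,  0.0931]), array([-0.0004, -0.0015,  0.0007]))
```

View pics/w10.png

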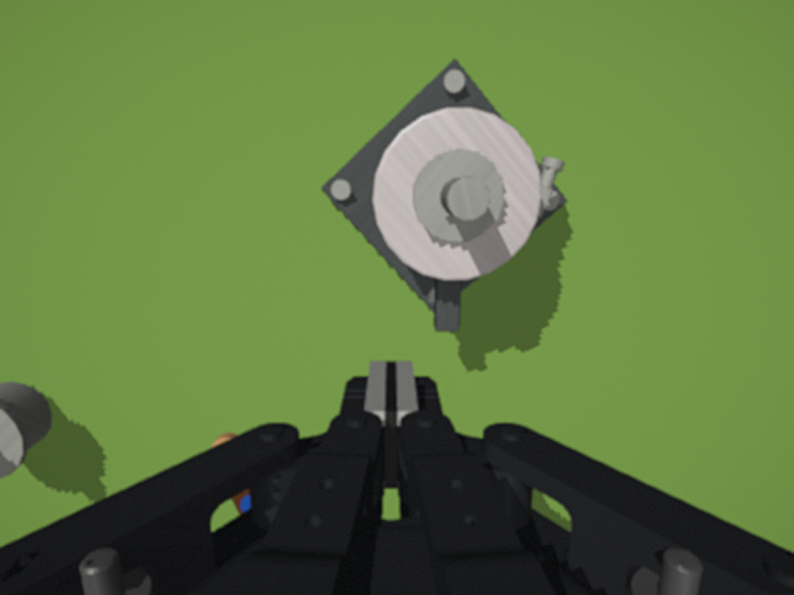

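The die is seated, and the lug at (447,305) points straight along the tool's x, so its 150.7° bearing is confirmed. The stop is at (550,180).

>>> {"method": "apply_moves", "body": {"deltas": [[[0,0,0.03],[0,0,0],1],[[0,0,0.06],[0,0,0],1],[[0,0,0.08],[0,0,0],1],[[0,0,0.093],[0,0,0],1],[[0,0,0.093],[0,0,0],1],[[0,0,0.093],[0,0,0],1]]}}

```text
time: 13.6
ee_pos: [0.5231, -0.0872, 0.0472]
orientation: [[0.872, -0.489, 0.001], [-0.489, -0.872, -0.0], [0.001, -0.001, -1.0]]
contact_force: [-0.4, 0.1, 0.5]
gripper_width: 0.0
```

```bash
python3 - <<'E'
from h import *
im=grab_frame("wrist");crop(im,0,0,512,384,"w11",1.55)
polar()
print(pushpose(150.7,59,-18,.047))
crop(grab_frame("scene"),190,100,320,195,"s11",6)
E
```

```text
t 13.65 yaw+180 150.7 ang 124.81 r 65.9 radial 59.3 tang -28.8 z 0.0473 Ftang 0.54 Frad 0.6 Fz 0.12 w -0.001
(array([0.0003, 0.0108, 0.0003]), array([-0.0006, -0.0017,  0.0002]))
```

View pics/w11.png

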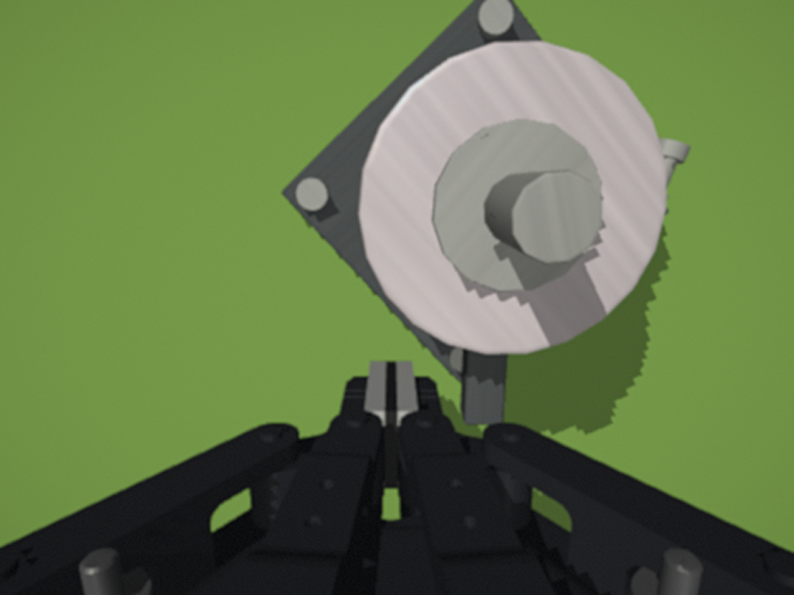

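View pics/s11.png

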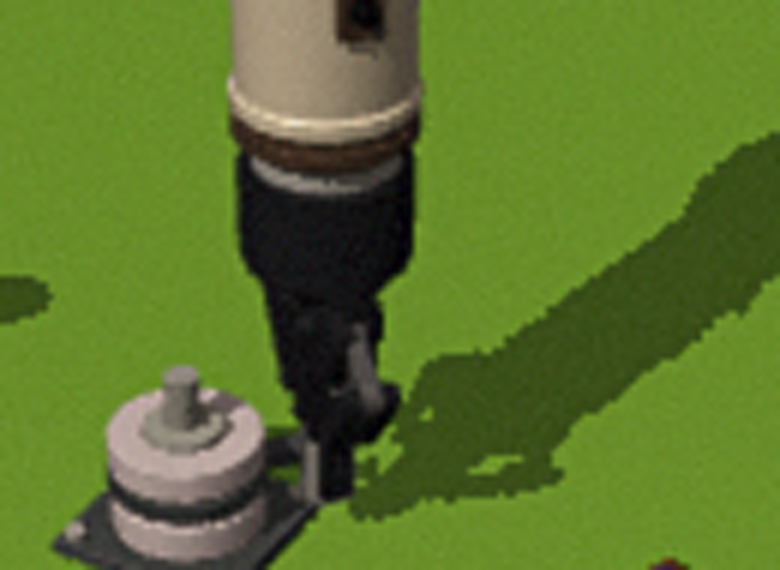

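>>> {"method": "apply_moves", "body": {"deltas": [[[0,0.002,0],[0,0,0],1],[[0,0.004,0],[0,0,0],1],[[0,0.006,0],[0,0,0],1],[[0,0.007,0],[0,0,0],1],[[0,0.008,0],[0,0,0],1],[[0,0.009,0],[0,0,0],1]]}}

```text
time: 14.45
ee_pos: [0.5182, -0.0944, 0.0463]
orientation: [[0.872, -0.489, 0.001], [-0.489, -0.872, 0.001], [0.0, -0.001, -1.0]]
contact_force: [0.4, 2.5, -0.1]
gripper_width: 0.002
```

```bash
python3 - <<'E'
from h import *
polar()
E
```

```text
t 14.45 yaw+180 150.7 ang 132.24 r 63.4 radial 60.1 tang -20.1 z 0.0463 Ftang -2.38 Frad 0.89 Fz -0.05 w 0.002
```

```bash
cat >> h.py <<'E'
def arc(degs,c=(60,20.3)):
    c=np.array(c)
    for d in degs:
        a=np.radians(d);R=np.array([[np.cos(a),np.sin(a)],[-np.sin(a),np.cos(a)]]);print(d,((c-R@c)/1000).round(4),(-a).round(4))
E
python3 - <<'E'
from h import *
arc(np.arange(2.5,28,2.5))
E
```

```text
2.5 [-0.0008  0.0026] -0.0436
5.0 [-0.0015  0.0053] -0.0873
7.5 [-0.0021  0.008 ] -0.1309
10.0 [-0.0026  0.0107] -0.1745
12.5 [-0.003   0.0135] -0.2182
15.0 [-0.0032  0.0162] -0.2618
17.5 [-0.0033  0.019 ] -0.3054
20.0 [-0.0033  0.0217] -0.3491
22.5 [-0.0032  0.0245] -0.3927
25.0 [-0.003   0.0273] -0.4363
27.5 [-0.0026  0.03  ] -0.48
```

>>> {"method": "apply_moves", "body": {"deltas": [[[-0.0008,0.0026,0],[0,0,-0.044],1],[[-0.0015,0.0053,0],[0,0,-0.087],1],[[-0.0021,0.008,0],[0,0,-0.131],1],[[-0.0026,0.0107,0],[0,0,-0.175],1],[[-0.003,0.0135,0],[0,0,-0.218],1],[[-0.0032,0.0162,0],[0,0,-0.262],1],[[-0.0033,0.019,0],[0,0,-0.305],1],[[-0.0033,0.0217,0],[0,0,-0.349],1]]}}

```text
time: 15.45
ee_pos: [0.5049, -0.1116, 0.0464]
orientation: [[0.987, -0.159, 0.001], [-0.159, -0.987, 0.001], [0.001, -0.001, -1.0]]
contact_force: [2.3, 2.2, -1.5]
gripper_width: 0.0
```

```bash
python3 - <<'E'
from h import *
polar()
im=grab_frame("wrist");crop(im,0,0,512,384,"w12",1.55)
E
```

```text
t 15.45 yaw+180 170.8 ang 152.03 r 63.3 radial 59.9 tang -20.4 z 0.0464 Ftang -2.57 Frad -1.92 Fz -1.46 w 0.0
```

View pics/w12.png

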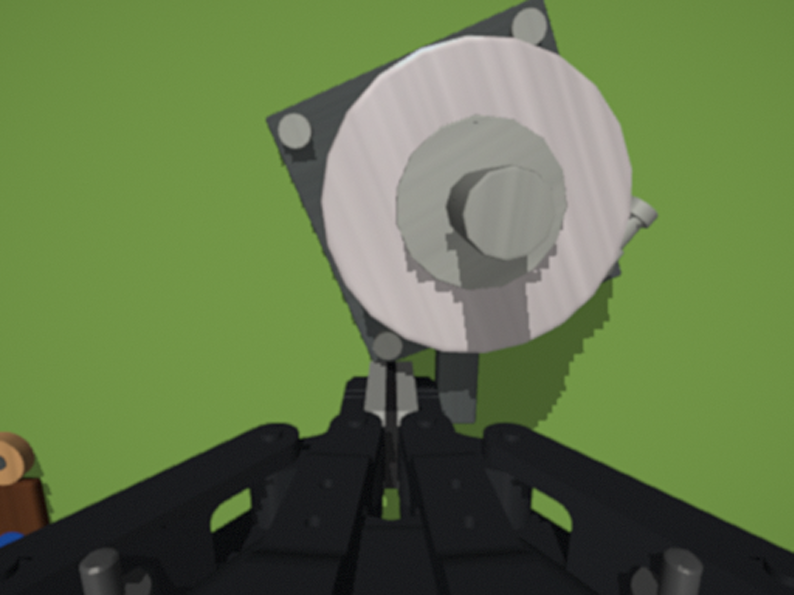

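>>> {"method": "apply_moves", "body": {"deltas": [[[-0.0008,0.0026,0],[0,0,-0.044],1],[[-0.0015,0.0053,0],[0,0,-0.087],1],[[-0.0021,0.008,0],[0,0,-0.131],1],[[-0.0026,0.0107,0],[0,0,-0.175],1],[[-0.003,0.0135,0],[0,0,-0.218],1],[[-0.0032,0.0162,0],[0,0,-0.262],1],[[-0.0033,0.019,0],[0,0,-0.305],1],[[-0.0033,0.0217,0],[0,0,-0.349],1],[[-0.0032,0.0245,0],[0,0,-0.393],1],[[-0.003,0.0273,0],[0,0,-0.436],1]]}}

```text
time: 16.75
ee_pos: [0.4975, -0.138, 0.0464]
orientation: [[0.962, 0.272, 0.001], [0.272, -0.962, 0.001], [0.001, -0.0, -1.0]]
contact_force: [0.2, 2.1, 0.0]
gripper_width: 0.0
```

```bash
python3 - <<'E'
from h import *
polar()
im=grab_frame("wrist");crop(im,180,0,440,195,"w13",3);np.save("w13.npy",im);np.savez("c13.npz",**calibration("wrist"))
arc([1,2,3,4,5,6,7,8,9,10,.3,.6])
E
```

```text
t 16.75 yaw+180 195.8 ang 177.03 r 63.4 radial 60.1 tang -20.4 z 0.0464 Ftang -1.98 Frad -0.78 Fz 0.0 w 0.0
1 [-0.0003  0.0011] -0.0175
2 [-0.0007  0.0021] -0.0349
3 [-0.001   0.0032] -0.0524
4 [-0.0013  0.0042] -0.0698
5 [-0.0015  0.0053] -0.0873
6 [-0.0018  0.0064] -0.1047
7 [-0.002   0.0075] -0.1222
8 [-0.0022  0.0085] -0.1396
9 [-0.0024  0.0096] -0.1571
10 [-0.0026  0.0107] -0.1745
0.3 [-0.0001  0.0003] -0.0052
0.6 [-0.0002  0.0006] -0.0105
```

View pics/w13.png

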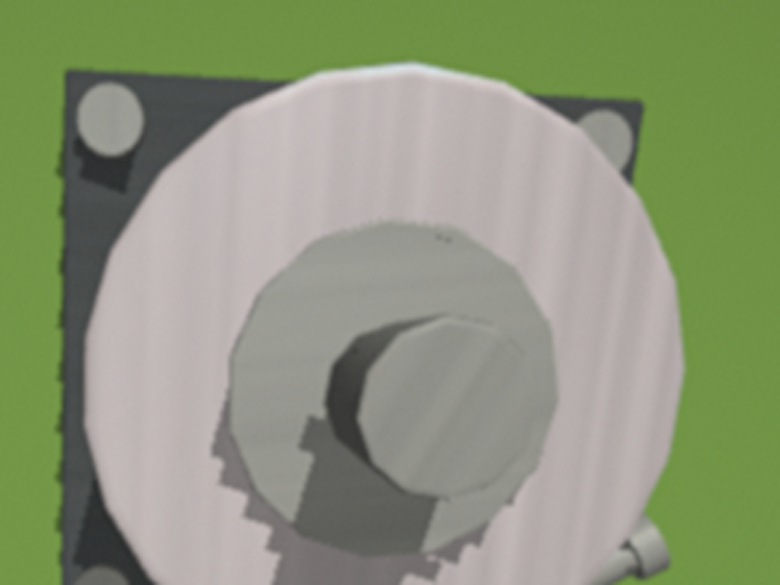

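```bash
python3 - <<'E'
from h import *
im=np.load("w13.npy");crop(im,220,130,480,325,"w13b",3)
c=dict(np.load("c13.npz"))
def show(z,rr,aa):
    a=np.radians(aa);q=proj(c,[A[0]+rr*np.cos(a),A[1]+rr*np.sin(a),z])[0];print(z,rr,aa,((q-[220,130])*3).round())
for aa in (220,225,230,235,240,250): show(.034,.0405,aa)
E
```

```text
0.034 0.0405 220 [332. 242.]
0.034 0.0405 225 [353. 232.]
0.034 0.0405 230 [374. 220.]
0.034 0.0405 235 [394. 206.]
0.034 0.0405 240 [413. 191.]
0.034 0.0405 250 [447. 156.]
```

View pics/w13b.png

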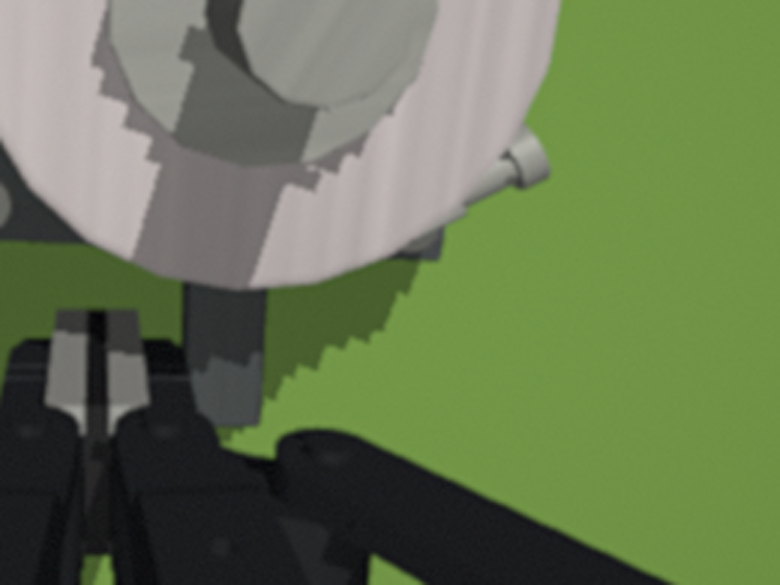

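>>> {"method": "apply_moves", "body": {"deltas": [[[-0.0003,0.0011,0],[0,0,-0.0175],1],[[-0.0007,0.0021,0],[0,0,-0.035],1],[[-0.001,0.0032,0],[0,0,-0.052],1],[[-0.0013,0.0042,0],[0,0,-0.07],1],[[-0.0015,0.0053,0],[0,0,-0.087],1],[[-0.0018,0.0064,0],[0,0,-0.105],1],[[-0.002,0.0075,0],[0,0,-0.122],1],[[-0.0022,0.0085,0],[0,0,-0.14],1],[[-0.0024,0.0096,0],[0,0,-0.157],1]]}}

```text
time: 17.92
ee_pos: [0.4973, -0.1486, 0.0463]
orientation: [[0.908, 0.419, -0.0], [0.419, -0.908, 0.0], [-0.0, -0.0, -1.0]]
contact_force: [-0.3, 1.6, 0.2]
gripper_width: -0.002
```

```bash
python3 - <<'E'
from h import *
polar()
im=grab_frame("wrist");crop(im,220,130,480,325,"w14b",3)
E
```

```text
t 17.925 yaw+180 204.8 ang 186.54 r 63.9 radial 60.7 tang -20.0 z 0.0463 Ftang -1.61 Frad -0.45 Fz 0.15 w -0.002
```

View pics/w14b.png

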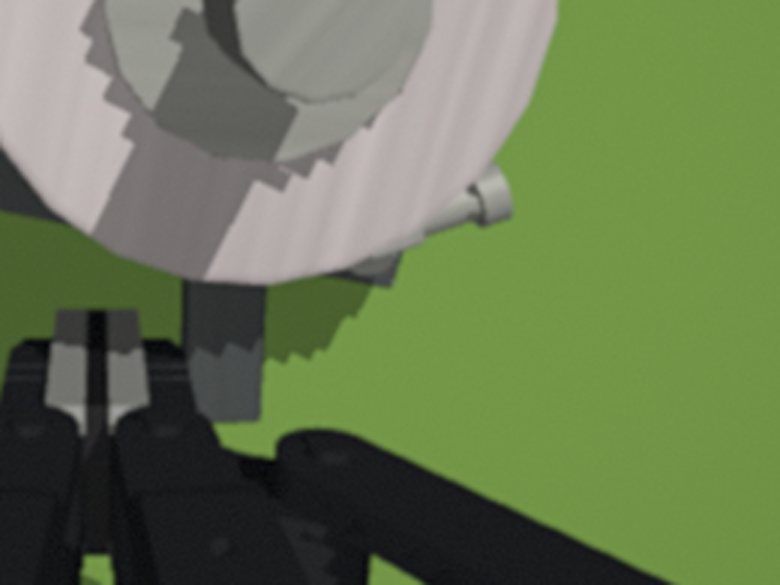

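>>> {"method": "apply_moves", "body": {"deltas": [[[-0.0003,0.0011,0],[0,0,-0.0175],1],[[-0.0007,0.0021,0],[0,0,-0.035],1],[[-0.001,0.0032,0],[0,0,-0.052],1]]}}

```text
time: 18.35
ee_pos: [0.4978, -0.1519, 0.0463]
orientation: [[0.885, 0.465, 0.0], [0.465, -0.885, -0.0], [-0.0, 0.0, -1.0]]
contact_force: [0.7, 2.9, -0.3]
gripper_width: 0.002
```

```bash
python3 -c "
from h import *
polar()"
```

```text
t 18.35 yaw+180 207.7 ang 189.56 r 63.9 radial 60.7 tang -19.9 z 0.0463 Ftang -2.28 Frad -1.98 Fz -0.3 w 0.002
```

>>> {"method": "apply_moves", "body": {"deltas": [[[-0.0003,0.0011,0],[0,0,-0.0175],1],[[-0.0007,0.0021,0],[0,0,-0.035],1]]}}

```text
time: 18.6
ee_pos: [0.4981, -0.1541, 0.0463]
orientation: [[0.868, 0.496, -0.0], [0.496, -0.868, -0.0], [-0.0, 0.0, -1.0]]
contact_force: [0.6, 3.0, 0.3]
gripper_width: -0.001
```

```bash
python3 -c "
from h import *
polar()
im=grab_frame('wrist');crop(im,220,130,480,325,'w15b',3)"
```

```text
t 18.6 yaw+180 209.7 ang 191.58 r 64.0 radial 60.8 tang -19.9 z 0.0463 Ftang -2.33 Frad -2.07 Fz 0.31 w -0.001
```

View pics/w15b.png

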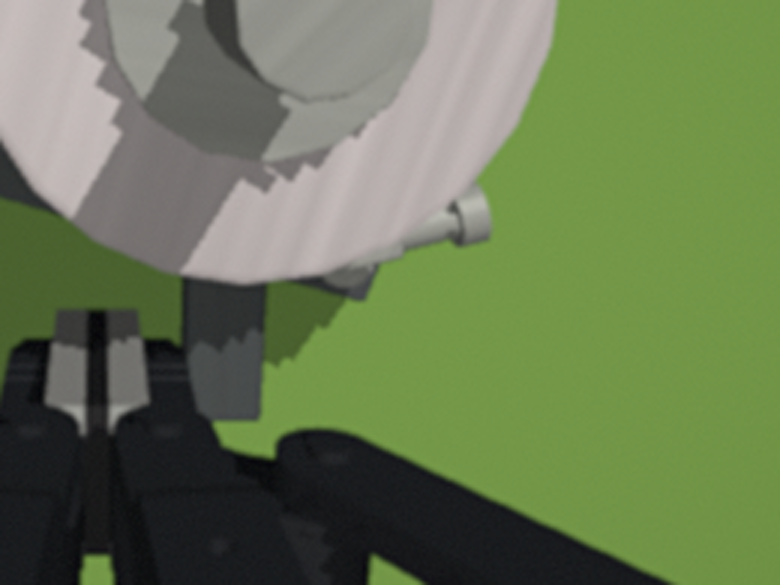

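>>> {"method": "apply_moves", "body": {"deltas": [[[-0.0002,0.0006,0],[0,0,-0.0105],1],[[-0.0004,0.0012,0],[0,0,-0.021],1]]}}

```text
time: 18.9
ee_pos: [0.4983, -0.1554, 0.0463]
orientation: [[0.858, 0.514, -0.0], [0.514, -0.858, 0.0], [-0.0, -0.0, -1.0]]
contact_force: [0.6, 2.2, 0.5]
gripper_width: 0.001
```

>>> {"method": "apply_moves", "body": {"deltas": [[[-0.0002,0.0006,0],[0,0,-0.0105],1]]}}

```text
time: 19.02
ee_pos: [0.4984, -0.156, 0.0463]
orientation: [[0.853, 0.523, -0.0], [0.523, -0.853, -0.0], [-0.0, -0.0, -1.0]]
contact_force: [-0.0, 2.4, 1.1]
gripper_width: 0.001
```

>>> {"method": "apply_moves", "body": {"deltas": [[[-0.0002,0.0006,0],[0,0,-0.0105],1]]}}

```text
time: 19.15
ee_pos: [0.4986, -0.1566, 0.0463]
orientation: [[0.847, 0.532, -0.0], [0.532, -0.847, -0.0], [-0.0, -0.0, -1.0]]
contact_force: [0.1, 1.2, -0.7]
gripper_width: 0.002
```

```bash
python3 -c "
from h import *
polar()"
```

```text
t 19.15 yaw+180 212.1 ang 193.78 r 64.1 radial 60.8 tang -20.2 z 0.0463 Ftang -0.94 Frad -0.71 Fz -0.66 w 0.002
```

>>> {"method": "apply_moves", "body": {"deltas": [[[-0.0002,0.0006,0],[0,0,-0.0105],1],[[-0.0003,0.0012,0],[0,0,-0.021],1]]}}

```text
time: 19.4
ee_pos: [0.4989, -0.1578, 0.0463]
orientation: [[0.836, 0.549, -0.0], [0.549, -0.836, -0.0], [-0.0, -0.0, -1.0]]
contact_force: [-1.0, 2.0, -0.1]
gripper_width: -0.001
```

>>> {"method": "apply_moves", "body": {"deltas": [[[-0.0002,0.0006,0],[0,0,-0.0105],1]]}}

```text
time: 19.52
ee_pos: [0.4991, -0.1584, 0.0463]
orientation: [[0.83, 0.558, -0.0], [0.558, -0.83, -0.0], [-0.0, -0.0, -1.0]]
contact_force: [-0.8, 1.4, 0.6]
gripper_width: 0.001
```

>>> {"method": "apply_moves", "body": {"deltas": [[[-0.0002,0.0006,0],[0,0,-0.0105],1]]}}

```text
time: 19.65
ee_pos: [0.4993, -0.159, 0.0463]
orientation: [[0.824, 0.567, -0.0], [0.567, -0.824, -0.0], [-0.0, -0.0, -1.0]]
contact_force: [-1.4, 2.4, 0.6]
gripper_width: -0.003
```

```bash
python3 -c "
from h import *
polar()
im=grab_frame('wrist');crop(im,220,130,480,325,'w16b',3)"
```

```text
t 19.65 yaw+180 214.5 ang 196.07 r 64.0 radial 60.7 tang -20.3 z 0.0463 Ftang -2.76 Frad -0.22 Fz 0.64 w -0.003
```

View pics/w16b.png

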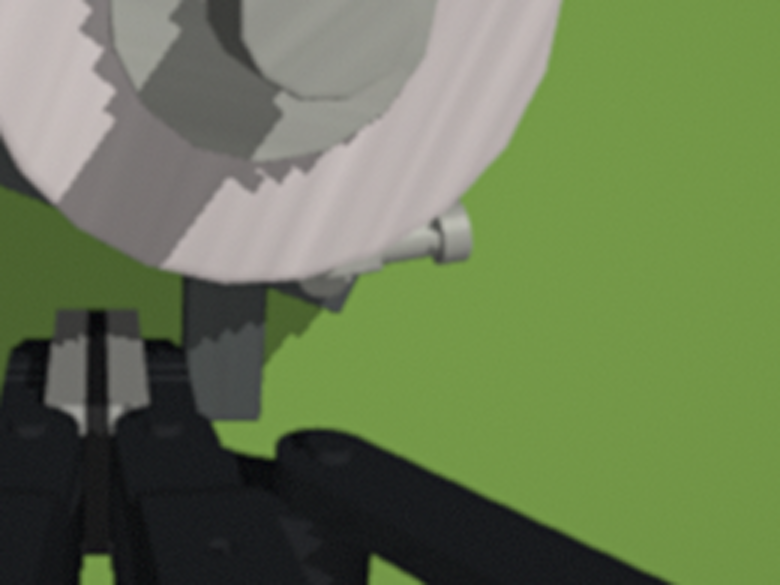

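>>> {"method": "apply_moves", "body": {"deltas": [[[-0.0002,0.0006,0],[0,0,-0.0105],1]]}}

```text
time: 19.82
ee_pos: [0.4995, -0.1596, 0.0463]
orientation: [[0.818, 0.575, -0.0], [0.575, -0.818, -0.0], [-0.0, -0.0, -1.0]]
contact_force: [0.6, 2.0, 0.5]
gripper_width: 0.001
```

>>> {"method": "apply_moves", "body": {"deltas": [[[-0.0002,0.0006,0],[0,0,-0.0105],1]]}}

```text
time: 19.95
ee_pos: [0.4996, -0.1602, 0.0463]
orientation: [[0.812, 0.584, -0.0], [0.584, -0.812, -0.0], [-0.0, -0.0, -1.0]]
contact_force: [-0.5, 1.8, 0.1]
gripper_width: -0.0
```

>>> {"method": "apply_moves", "body": {"deltas": [[[-0.0002,0.0006,0],[0,0,-0.0105],1]]}}

```text
time: 20.08
ee_pos: [0.4998, -0.1608, 0.0463]
orientation: [[0.806, 0.592, -0.0], [0.592, -0.806, -0.0], [-0.0, -0.0, -1.0]]
contact_force: [-1.2, 1.1, -0.3]
gripper_width: -0.003
```

>>> {"method": "apply_moves", "body": {"deltas": [[[-0.0002,0.0006,0],[0,0,-0.0105],1]]}}

```text
time: 20.2
ee_pos: [0.5, -0.1614, 0.0463]
orientation: [[0.799, 0.601, -0.0], [0.601, -0.799, -0.0], [-0.0, -0.0, -1.0]]
contact_force: [-1.0, 2.3, -0.1]
gripper_width: -0.0
```

```bash
python3 -c "
from h import *
polar()"
```

```text
t 20.2 yaw+180 216.9 ang 198.32 r 64.0 radial 60.7 tang -20.4 z 0.0463 Ftang -2.47 Frad -0.6 Fz -0.06 w -0.0
```

>>> {"method": "apply_moves", "body": {"deltas": [[[-0.0002,0.0006,0],[0,0,-0.0105],1]]}}

```text
time: 20.32
ee_pos: [0.5002, -0.1621, 0.0463]
orientation: [[0.793, 0.609, -0.0], [0.609, -0.793, -0.0], [-0.0, -0.0, -1.0]]
contact_force: [-1.5, 1.0, -0.1]
gripper_width: 0.001
```

>>> {"method": "apply_moves", "body": {"deltas": [[[-0.0002,0.0006,0],[0,0,-0.0105],1]]}}

```text
time: 20.45
ee_pos: [0.5005, -0.1627, 0.0463]
orientation: [[0.787, 0.617, -0.0], [0.617, -0.787, -0.0], [-0.0, 0.0, -1.0]]
contact_force: [-1.4, 1.3, 0.4]
gripper_width: -0.004
```

>>> {"method": "apply_moves", "body": {"deltas": [[[-0.0002,0.0006,0],[0,0,-0.0105],1]]}}

```text
time: 20.58
ee_pos: [0.5006, -0.1632, 0.0463]
orientation: [[0.78, 0.626, -0.0], [0.626, -0.78, -0.0], [-0.0, -0.0, -1.0]]
contact_force: [-0.7, 0.8, 0.6]
gripper_width: 0.002
```

>>> {"method": "apply_moves", "body": {"deltas": [[[-0.0002,0.0006,0],[0,0,-0.0105],1]]}}

```text
time: 20.7
ee_pos: [0.5009, -0.1638, 0.0463]
orientation: [[0.773, 0.634, -0.0], [0.634, -0.773, -0.0], [-0.0, -0.0, -1.0]]
contact_force: [-1.1, 1.2, 0.7]
gripper_width: 0.003
```

>>> {"method": "apply_moves", "body": {"deltas": [[[-0.0002,0.0006,0],[0,0,-0.0105],1]]}}

```text
time: 20.82
ee_pos: [0.5011, -0.1644, 0.0463]
orientation: [[0.767, 0.642, -0.0], [0.642, -0.767, -0.0], [-0.0, -0.0, -1.0]]
contact_force: [-2.0, 1.1, 0.3]
gripper_width: -0.005
```

```bash
python3 -c "
from h import *
polar()
im=grab_frame('wrist');crop(im,220,130,480,325,'w17b',3)"
```

```text
t 20.825 yaw+180 219.9 ang 201.15 r 64.0 radial 60.6 tang -20.6 z 0.0463 Ftang -2.11 Frad 0.8 Fz 0.26 w -0.005
```

View pics/w17b.png

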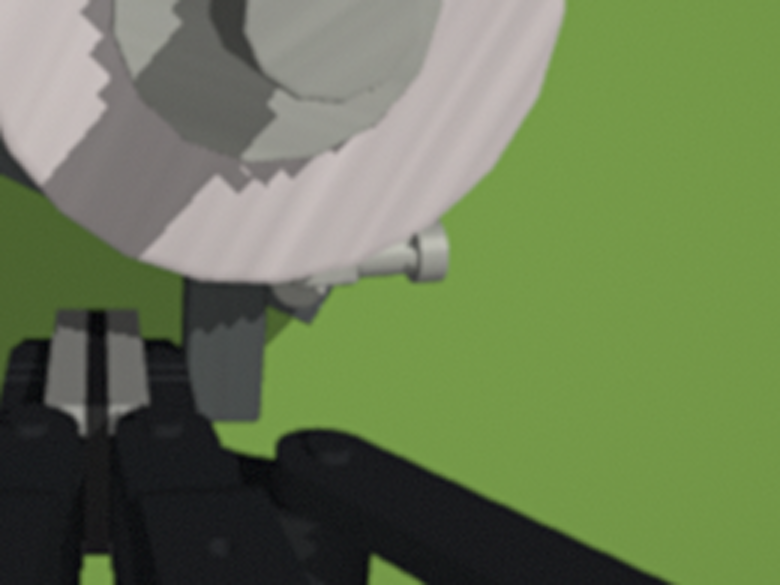

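>>> {"method": "apply_moves", "body": {"deltas": [[[-0.0002,0.0006,0],[0,0,-0.0105],1]]}}

```text
time: 21.0
ee_pos: [0.5012, -0.1648, 0.0462]
orientation: [[0.76, 0.65, -0.0], [0.65, -0.76, 0.0], [-0.0, -0.0, -1.0]]
contact_force: [-2.3, 1.6, 0.8]
gripper_width: 0.001
```

>>> {"method": "apply_moves", "body": {"deltas": [[[-0.0001,0.0005,0],[0,0,-0.008],1]]}}

```text
time: 21.12
ee_pos: [0.5012, -0.165, 0.0462]
orientation: [[0.755, 0.656, -0.001], [0.656, -0.755, 0.0], [-0.0, -0.001, -1.0]]
contact_force: [-2.9, 2.2, 0.8]
gripper_width: -0.003
```

>>> {"method": "apply_moves", "body": {"deltas": [[[0,0.0003,0],[0,0,0],1],[[0,0.0003,0],[0,0,0],1]]}}

```text
time: 21.38
ee_pos: [0.5013, -0.1651, 0.0462]
orientation: [[0.755, 0.656, -0.001], [0.656, -0.755, 0.0], [-0.0, -0.001, -1.0]]
contact_force: [-3.1, 2.7, 2.1]
gripper_width: 0.002
```

```bash
python3 -c "
from h import *
polar()"
```

```text
t 21.375 yaw+180 221.0 ang 201.83 r 64.1 radial 60.5 tang -21.0 z 0.0462 Ftang -4.08 Frad 0.54 Fz 2.12 w 0.002
```

>>> {"method": "apply_moves", "body": {"deltas": [[[0,0.0003,0],[0,0,0],1],[[0,0.0006,0],[0,0,0],1],[[0,0.0006,0],[0,0,0],1]]}}

```text
time: 21.75
ee_pos: [0.5014, -0.1652, 0.0461]
orientation: [[0.755, 0.656, -0.002], [0.656, -0.755, 0.001], [-0.001, -0.002, -1.0]]
contact_force: [-5.0, 3.3, 3.8]
gripper_width: -0.003
```

```bash
python3 -c "
from h import *
polar()"
```

```text
t 21.75 yaw+180 221.0 ang 201.91 r 64.1 radial 60.5 tang -20.9 z 0.0461 Ftang -5.79 Frad 1.64 Fz 3.83 w -0.003
```

>>> {"method": "apply_moves", "body": {"deltas": [[[0,0,-0.0005],[0,0,0],1],[[0,0,-0.0005],[0,0,0],1]]}}

```text
time: 22.0
ee_pos: [0.5013, -0.1652, 0.0463]
orientation: [[0.755, 0.656, -0.002], [0.656, -0.755, 0.001], [-0.001, -0.002, -1.0]]
contact_force: [-3.8, 4.0, 0.4]
gripper_width: -0.001
```

```bash
python3 -c "
from h import *
polar()
im=grab_frame('wrist');crop(im,220,130,480,325,'w18b',3)
polar()"
```

```text
t 22.0 yaw+180 221.0 ang 201.91 r 64.1 radial 60.6 tang -20.9 z 0.0463 Ftang -5.48 Frad 0.26 Fz 0.36 w -0.001
t 22.05 yaw+180 221.0 ang 201.91 r 64.1 radial 60.6 tang -20.9 z 0.0463 Ftang -4.93 Frad 0.51 Fz 0.21 w 0.001
```

View pics/w18b.png

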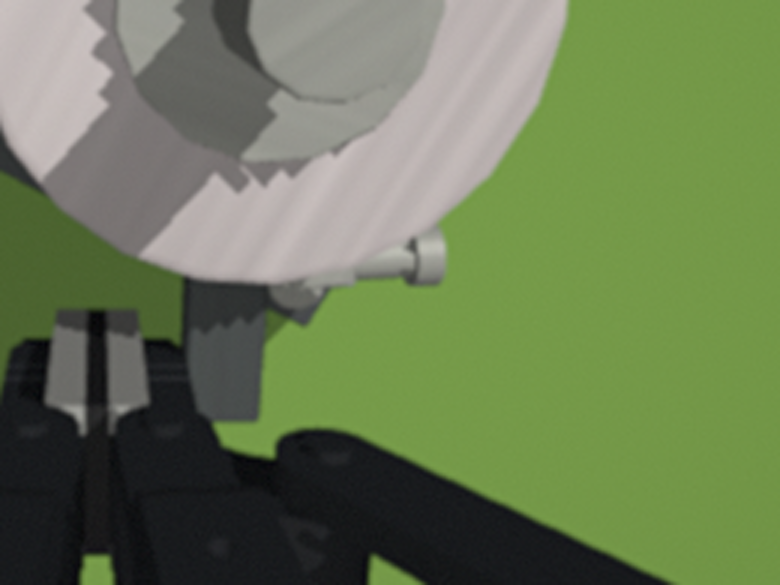

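>>> {"method": "apply_moves", "body": {"deltas": [[[0,0.0004,-0.0002],[0,0,0],1],[[0,0.0007,-0.0003],[0,0,0],1],[[0,0.0007,-0.0003],[0,0,0],1]]}}

```text
time: 22.42
ee_pos: [0.5014, -0.1652, 0.0464]
orientation: [[0.755, 0.656, -0.003], [0.656, -0.755, 0.002], [-0.001, -0.003, -1.0]]
contact_force: [-3.7, 5.1, -0.9]
gripper_width: -0.002
```

```bash
python3 -c "
from h import *
polar()"
```

```text
t 22.425 yaw+180 221.0 ang 201.94 r 64.1 radial 60.6 tang -20.9 z 0.0464 Ftang -6.23 Frad -0.53 Fz -0.93 w -0.002
```

>>> {"method": "apply_moves", "body": {"deltas": [[[0,0.0003,0],[0,0,0],1],[[0,0.0004,0],[0,0,0],1]]}}

```text
time: 22.68
ee_pos: [0.5014, -0.1653, 0.0463]
orientation: [[0.755, 0.656, -0.003], [0.656, -0.755, 0.002], [-0.001, -0.003, -1.0]]
contact_force: [-5.0, 5.2, -0.1]
gripper_width: -0.002
```

>>> {"method": "apply_moves", "body": {"deltas": [[[0,0,0],[0,0,0],1]]}}

```text
time: 22.8
ee_pos: [0.5014, -0.1653, 0.0464]
orientation: [[0.755, 0.656, -0.003], [0.656, -0.755, 0.002], [-0.001, -0.003, -1.0]]
contact_force: [-5.0, 5.5, -0.4]
gripper_width: -0.002
```

```bash
python3 -c "
from h import *
polar()"
```

```text
t 22.8 yaw+180 221.0 ang 202.03 r 64.0 radial 60.6 tang -20.8 z 0.0464 Ftang -7.38 Frad 0.15 Fz -0.38 w -0.002
```

>>> {"method": "apply_moves", "body": {"deltas": [[[0,0.0002,0],[0,0,0],1],[[0,0.0002,0],[0,0,0],1],[[0,0.0002,0],[0,0,0],1]]}}

```text
time: 23.18
ee_pos: [0.5014, -0.1654, 0.0463]
orientation: [[0.755, 0.656, -0.003], [0.656, -0.755, 0.002], [-0.001, -0.004, -1.0]]
contact_force: [-5.2, 5.9, 0.6]
gripper_width: -0.002
```

>>> {"method": "apply_moves", "body": {"deltas": [[[0,0,0],[0,0,0],1],[[0,0,0],[0,0,0],1],[[0,0,0],[0,0,0],1]]}}

```text
time: 23.55
ee_pos: [0.5014, -0.1654, 0.0463]
orientation: [[0.755, 0.656, -0.003], [0.656, -0.755, 0.002], [-0.001, -0.004, -1.0]]
contact_force: [-5.4, 6.0, 0.6]
gripper_width: -0.001
```

```bash
python3 -c "
from h import *
for i in range(4):
    polar();grab_frame('top')"
```

```text
t 23.55 yaw+180 221.0 ang 202.06 r 64.1 radial 60.6 tang -20.8 z 0.0463 Ftang -8.08 Frad 0.09 Fz 0.58 w -0.001
t 23.6 yaw+180 221.0 ang 202.03 r 64.1 radial 60.6 tang -20.8 z 0.0463 Ftang -7.69 Frad 0.61 Fz 0.61 w 0.002
t 23.65 yaw+180 221.0 ang 202.04 r 64.0 radial 60.6 tang -20.8 z 0.0464 Ftang -8.23 Frad -0.19 Fz 0.73 w 0.002
t 23.7 yaw+180 221.0 ang 202.0 r 64.0 radial 60.5 tang -20.9 z 0.0463 Ftang -7.06 Frad 0.31 Fz 0.68 w -0.003
```

Steady at about 7.9 N. I'll hold this for more than a second.

>>> {"method": "apply_moves", "body": {"deltas": [[[0,0,0],[0,0,0],1],[[0,0,0],[0,0,0],1],[[0,0,0],[0,0,0],1],[[0,0,0],[0,0,0],1],[[0,0,0],[0,0,0],1],[[0,0,0],[0,0,0],1],[[0,0,0],[0,0,0],1],[[0,0,0],[0,0,0],1],[[0,0,0],[0,0,0],1]]}}

```text
time: 24.88
ee_pos: [0.5014, -0.1653, 0.0463]
orientation: [[0.755, 0.656, -0.003], [0.656, -0.755, 0.002], [-0.001, -0.004, -1.0]]
contact_force: [-5.4, 6.3, 0.9]
gripper_width: -0.001
```

```bash
python3 -c "
from h import *
polar()"
```

```text
t 24.875 yaw+180 221.0 ang 202.04 r 64.0 radial 60.6 tang -20.8 z 0.0463 Ftang -8.25 Frad -0.07 Fz 0.85 w -0.001
```

>>> {"method": "apply_moves", "body": {"deltas": [[[0,-0.001,0],[0,0,0],1],[[0,-0.003,0],[0,0,0],1],[[-0.001,-0.006,0],[0,0,0],1],[[-0.003,-0.012,0],[0,0,0],1],[[-0.006,-0.015,0],[0,0,0],1],[[-0.006,-0.015,-0.03],[0,0,0],1],[[-0.006,-0.015,-0.08],[0,0,0],1],[[-0.006,-0.015,-0.13],[0,0,0],1],[[-0.02,-0.015,-0.15],[0,0,0],1],[[-0.02,-0.015,-0.15],[0,0,0],1],[[-0.02,-0.015,-0.15],[0,0,0],1]]}}

```text
time: 26.25
ee_pos: [0.4777, -0.1688, 0.1965]
orientation: [[0.756, 0.655, -0.001], [0.655, -0.756, 0.0], [-0.0, -0.0, -1.0]]
contact_force: [-0.7, 0.1, 0.6]
gripper_width: -0.002
```

```bash
python3 -c "
from h import *
grab_frame('wrist')
c=calibration('wrist')
im=grab_frame('wrist');q=proj(c,[*A,.045])[0];u,v=int(q[0])-90,max(int(q[1])-65,0)
crop(im,u,v,u+190,v+140,'w20',4)
t=grab_frame('top');cv2.imwrite('pics/top20.png',cv2.resize(t[:,:,::-1],(800,600)))
crop(grab_frame('scene'),190,120,290,195,'s20',8)
for a in (219,220,221,222,223):
  pass
print(q,u,v,sense()['time'],sense()['ee_pos'])
np.savez('c20.npz',**c)
"
```

```text
[291.81998351  96.68927712] 201 31 26.45 [ 0.47781681 -0.16816174  0.19610674]
```

View pics/w20.png

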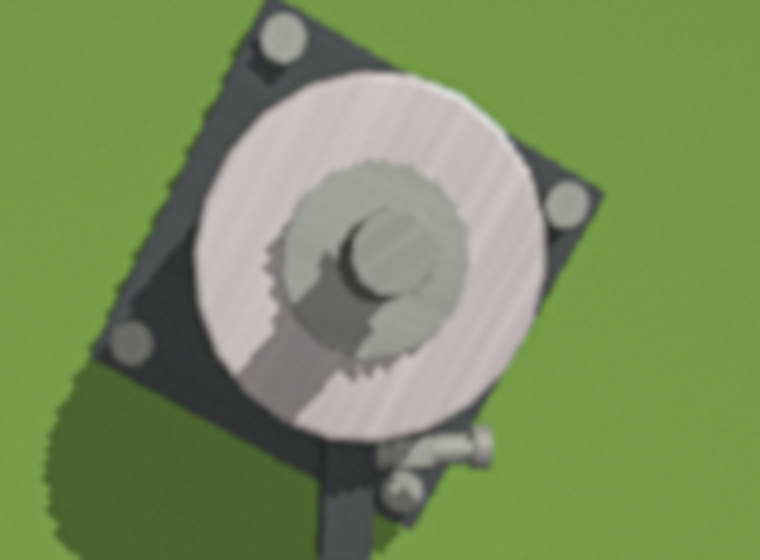

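View pics/top20.png

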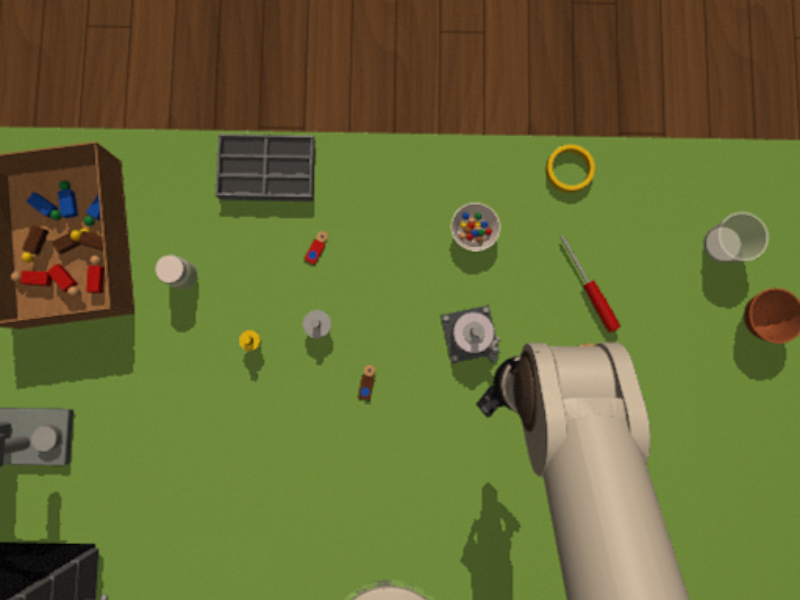

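View pics/s20.png

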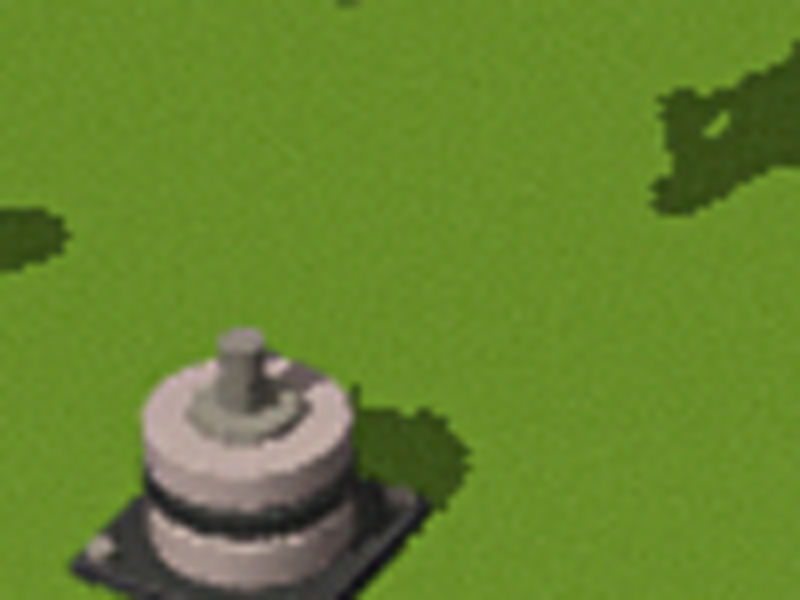

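>>> {"method": "apply_moves", "body": {"deltas": [[[-0.01,0.015,0.03],[0,0,0],1],[[-0.01,0.03,0.06],[0,0,0],1],[[-0.01,0.03,0.07],[0,0,0],1],[[-0.01,0.03,0.07],[0,0,0],1],[[-0.01,0.03,0.07],[0,0,0],1]]}}

```text
time: 27.08
ee_pos: [0.4908, -0.1973, 0.128]
orientation: [[0.754, 0.656, 0.001], [0.656, -0.754, -0.0], [0.001, 0.001, -1.0]]
contact_force: [-0.1, -0.1, 0.5]
gripper_width: -0.001
```

```bash
python3 -c "
from h import *
grab_frame('wrist')
c=calibration('wrist');im=grab_frame('wrist')
a=np.radians(224);q=proj(c,[A[0]+.045*np.cos(a),A[1]+.045*np.sin(a),.034])[0];u,v=int(q[0])-50,max(int(q[1])-40,0);print(q)
crop(im,u,v,u+100,v+80,'w21',7);polar()
"
```

```text
[259.55467371 146.03132558]
t 27.175 yaw+180 221.0 ang 218.91 r 89.9 radial 89.8 tang -3.3 z 0.1282 Ftang 0.0 Frad 0.18 Fz 0.26 w 0.001
```

View pics/w21.png

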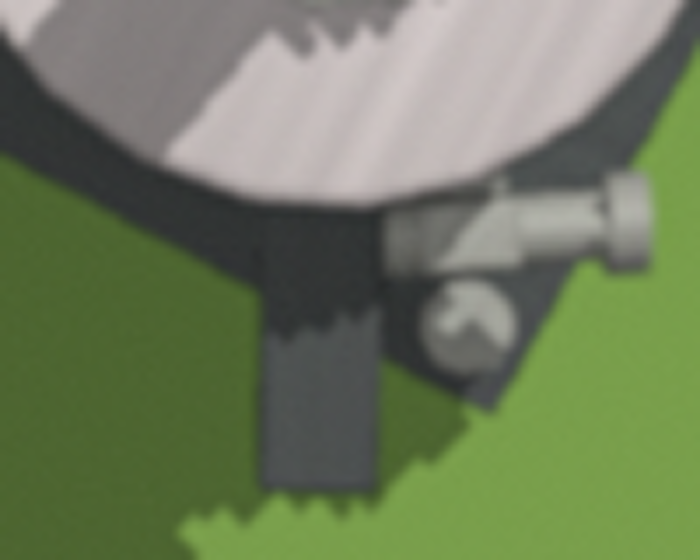

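The close view shows the lug's leading edge (x≈380) flush against the stop screw's end (x≈385). The die is seated and the arm is clear.

```bash
python3 -c "
from bench import *
print(sense()['time'],sense()['contact_force'],sign_off())"
```

```text
the job is handed in; nothing more can be done
27.175 [-0.13344994 -0.12069252  0.25544863] None
```

The job is handed in, at 27.2 s of the 72 s allowed. The narrow grey die is seated in the holder and released, and the locking ring is turned home against its stop screw.

- **Die:** it went down the bore without catching. The first resistance, about 5 N, came at the height expected for the flange on the top ring. The views afterwards show it upright with the flange on the ring.
- **Locking ring:** I pushed the lug with closed fingers from bearing 150.7° to about 221°, where it stopped. I held it there for over a second; tangential readings were about 7–8.3 N, averaging roughly 7.9 N, and no reading I took reached 10 N. The forces are only sampled at the end of each move, so a brief peak between samples would not show.
- **Vertical force:** while the push was building, an upward force of up to 3.8 N appeared on the tool, probably from rubbing on the lug. I raised the tool slightly to remove it before the hold.
- **Last checks:** the close wrist picture shows the lug's face against the screw's end, to within about a pixel. The tool read no contact. In the top view everything visible was where it started, but the spool was mostly hidden behind the arm, so I did not check it again.

My first estimate of the die's y position was 7 mm off because I used the wrong height for that pixel. I found this before grasping, and afterwards the top and wrist cameras agreed to about 1.5 mm.

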